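Pry the retaining ring off the scrap flap's pivot pin

TASK

Take the hooked pick from its rest, hook it into the window at the back of the spring retaining ring and ease the ring out of the groove of the scrap flap's pivot pin with a slow, steady pull, never putting more than 25 N on the ring, pin or flap with the pick. Let the freed ring lie where it drops beside the pin, then lay the pick back in the notches of its rest, hook down, with the flap left shut. Do not touch the ring with the fingers, and leave the tin, D-rings and lug alone.

Things in the scene. Friction and masses are not known exactly. Their poses are not given: they have to be found in the camera images.
- port: Scrap port, fixed: steel frame plate 160 x 110 x 6 mm, a flat flap over its slot (top at 12 mm), an upright pivot pin. Origin on the pin's axis at table height, z up; the frame reaches 40 mm to -x, 125 mm to +x, 55 mm to each side; slot and flap on the +x side. On the pin, from below: flap hub and coil spring (41 mm across), thrust washer, spacer sleeve, the ring in its groove, head.
- washer (a point): On the pin's axis, top of the fixed steel thrust washer (42 mm across), 18 mm above the table. Above it the spacer sleeve, 24 mm across, reaches up to 32 mm; the groove, 16 mm across at its bottom, is 32 to 35.8 mm above the table; then comes the pin's head, again 24 mm across.
- pin_top (a point): Centre of the flat top of the pin's head, 24 mm across, 44 mm above the table.
- clip: Side-fitted spring retaining ring: steel horseshoe 47 mm across, 3 mm thick, 24 g, level in the groove, underside 32 mm above the table. Origin: centre of its underside, on the pin's axis while seated. Back at -x, open mouth at +x: it comes off towards its own -x. Its two sprung arms grip the far side of the groove. Clocked up to 0.3 rad either way in the port's frame.
- back_bar (a point): Middle of the ring's back, a straight bar 18 mm long (y), 5 mm wide (x), 3 mm thick, 21 mm from the ring's origin; the hook pulls on its inner face. Gummed with scale, it gives slowly under some 14 to 20 N and resists more the faster it is pulled. After 4 to 8 mm it springs over the groove and the pull falls off; after some 20 mm it drops and lies with its ends on the washer.
- window (a point): Centre, at the ring's upper face, of the window for the hook between pin and sleeve (12 mm from its axis) and the inner face of the ring's back (18.5 mm): 6.5 mm along the ring's x, 10 mm along y, 15.25 mm from the ring's origin towards -x. It is open above and below; the washer lies 17 mm under this point.
- pick: Hooked pick, about 110 g. Origin on its handle's axis, 100 mm behind the hook, also a good place to grip. x along the tool to the hook, z up; the hook points to -z. Black handle 16 mm wide (y), 18 mm high (z), from 50 mm behind the origin to 42 mm before it; then a round steel shank 5 mm thick on the same axis that turns straight down at 100 mm into a hook 4 mm thick.
- hook_tip (a point): The lowest point of the pick's hook, rounded, 4 mm thick (at 100, 0, -30 mm in the pick's frame).
- rest: Fixed steel rest of the pick: base plate 140 x 70 x 5 mm with two notched uprights 5 mm thick. Origin on the table below the place of the pick's origin; x points to the hook's end. Rear upright at x = -42 mm, notch 22 mm wide, its floor at 39 mm; front one at x = 68 mm, notch 11 mm wide for the shank, its floor at 45.5 mm. The ears rise 12 mm above the notch floors.
- rest_seat (a point): Where the pick's origin lies when the pick is in its rest: 48 mm above the table over the rest's origin.
- flap (a joint): Angle of the flap about the pin: 0 when shut, growing as it is swung open; its spring shuts it.
- tin: Black anti-spatter tin, 90 mm across, 74 mm high, standing; origin under its centre. Leave alone.
- dring1: Steel trailer D-ring, 12 mm bar, about 80 x 58 mm, lying flat. Leave alone.
- dring2: A second such D-ring. Leave alone.
- lug: Brass grounding lug, about 73 x 22 x 21 mm, lying flat. Leave alone.

How it is judged:
By the outcome, as a careful person would: the job done as asked, in the order asked, and still so for the second after the job is handed in, with the robot touching nothing.
It also fails if it takes over 67 s, if anything falls off the work surface, if the arm or the gripper's body presses on something with over 40 N, if the wrist force passes 120 N, or if a joint passes its speed limit or range.

ROBOT

A 7-joint arm with a two-finger parallel gripper is mounted at the origin on the work surface. World frame = base frame: x ahead of the robot, y to its left, z up, the work surface at z = 0. Lengths are in mm, angles in rad, forces in N, time in s.
With the tool pointing down it reaches from about 400 to 875 mm from the base axis. Payload 4.4 kg.
Tool frame: the origin (TCP) lies at the centre of the arm's flange, where the gripper is bolted on; the fingertips stand 173 mm ahead of it and the grasp point (between the pads) lies 155 mm ahead of it; z points along the fingers, y is the direction in which the jaws open and shut (so a half turn about z gives the same grasp; the last joint's range is limited). The gripper opens to 85 mm and grips with 20 to 120 N. Pads are 22 mm wide; open, the fingers measure 114 mm over their backs; the gripper's body (76 mm by 85 mm) begins 54 mm behind the grasp point. The pads swing forward as they close: fully open they stand 13 mm farther back than shut.
Start: joints at [1.175, 0.628, 0.038, 1.517, -0.027, 0.996, -0.02], TCP at [210.526, -614.975, 404.713] pointing down, gripper open.
Joint ranges: [-3.06, 3.06], [-0.37, 2.12], [-1.25, 1.32], [0.18, 2.47], [-1.1, 4.24], [0.23, 1.98], [-2.94, 2.94]. Speed limits (rad/s): [2.57, 2.57, 3.14, 3.14, 3.14, 3.14, 3.14].

INTERFACE

Orientations are given as [roll, pitch, yaw] about the fixed x, y, z axes, in that order (R = Rz(yaw) Ry(pitch) Rx(roll)).
In Python, from cell import * gives the robot as it stands. The module is installed in compiled form; this text tells all that it offers.
- The arm moves only by the shell command python3 -m jog 'ROWS'. ROWS is JSON, one flat list of numbers, 5 for each row, row after row: the shift along the tool's x, y, z in mm, then the turn about the tool's z in degrees, then the finger opening in mm, from 0 to 85.4. A call has 1 to 20 rows; each row is the pose to reach, as a shift and turn from the pose commanded when the call began, along the tool's axes at that moment; what a row does not reach only later rows make up. A row lasts 1/12 s, in which the tool goes at most 41.7 mm and 7.16 degrees, less where a joint would pass 70% of its speed; a pose out of reach is approached as far as the arm can. A call with a gripper value outside its range is refused whole. The fingers move at their own pace and stop on an object; the grip force is fixed at half the most. Time passes only in rows, so rows that repeat a pose let the fingers close. It gives the time, the measured TCP pose, the force and the opening at its end, in the units of the state.
- read_state(): the state, without advancing time (a new reading comes with each control period).
- get_image(name): name is "scene" or "top"; returns (picture, depth): 420x560x3 uint8, blue, green, red; 420x560 float32, mm along the optical axis (not along the pixel's ray), 0 where there is no reading.
- camera_params(name): a dict with "K" (3x3 intrinsics, pixels), "T" (4x4, takes a point from camera to world coordinates). Camera axes: x right, y up, looking along -z (the intrinsics and any distortion apply to the point x, -y, -z); pixel columns grow to the right and rows downward; lengths in mm; the calibration is good to about 2 mm. A picture is of the moment at which its call begins. camera_params takes no time and is no camera call.
- finish_job(): hands the job in, once; it reports no verdict.
The state is a dict: "clock": time; "qpos": joint angles; "qd": joint speeds; "tau": joint torques, N m; "eef_pos": TCP position; "tool_rot": TCP orientation; "force": force on the tool from outside, world axes, zero at the start; "torque": the same for the moment, N m; "width": finger opening in mm.
Only numpy, scipy, OpenCV 4.12 (cv2) and the standard library are available. Lean on these libraries where they do the work, as an engineer would, in place of code of your own. Each camera call takes 0.05 s, during which the arm holds its last target.

## Working session

There is one attempt and no reset: what is moved stays moved. The work goes in short steps, Python scripts to look and compute and a shell command to move; the robot and the scene stay as the last step left them, time stands still between calls to the robot, and variables do not carry over. Pictures are saved under pics/ and viewed, and the job is handed in when it is done.

```bash
mkdir -p pics; ls
python3 - <<'E'
from cell import *
import cv2,numpy as np
print(read_state())
for n in("scene","top"):
    im,d=get_image(n); cv2.imwrite(f"pics/{n}0.png",im); np.save(f"pics/{n}0.npy",d)
    print(n,camera_params(n), (d>0).mean())
E
```

```text
pics
{'clock': 0.0, 'qpos': array([ 1.17518505,  0.62933319,  0.03841229,  1.51839652, -0.02699263,
        0.99629185, -0.01998683]), 'qd': array([-0.00041565, -0.00086047,  0.0013381 ,  0.00282802, -0.00068132,
        0.00288126,  0.00054579]), 'tau': array([ 1.08275068e-03, -5.63416207e+01,  1.22629914e+00, -1.93453950e+01,
        1.09838747e-02,  1.06246263e-02, -2.31160362e-05]), 'eef_pos': array([ 210.45611733, -614.66240398,  403.78749544]), 'tool_rot': array([-3.13968089e+00,  1.38953657e-05,  3.29851816e-01]), 'force': array([ 0.59105815, -0.27967818, -0.56720881]), 'torque': array([0.06003093, 0.00571554, 0.03196979]), 'width': 84.87680673299656}
scene {'K': array([[528.11618096,   0.        , 276.96616694],
       [  0.        , 528.11618096, 200.3778637 ],
       [  0.        ,   0.        ,   1.        ]]), 'T': array([[ 5.49453541e-01, -6.85998090e-01,  4.76977386e-01,
         1.44256757e+03],
       [ 8.35402144e-01,  4.60817192e-01, -2.99584333e-01,
        -5.13559991e+02],
       [-1.42850995e-02,  5.63075604e-01,  8.26281913e-01,
         1.46005606e+03],
       [ 0.00000000e+00,  0.00000000e+00,  0.00000000e+00,
         1.00000000e+00]])} 0.9958163265306123
top {'K': array([[442.49253044,   0.        , 286.25820283],
       [  0.        , 442.49253044, 208.92370614],
       [  0.        ,   0.        ,   1.        ]]), 'T': array([[-2.10306610e-02,  9.89212144e-01, -1.44972567e-01,
         4.80531822e+02],
       [-9.99744040e-01, -2.20173538e-02, -5.20481746e-03,
        -1.16742850e+01],
       [-8.34058092e-03,  1.44825999e-01,  9.89421985e-01,
         1.08801131e+03],
       [ 0.00000000e+00,  0.00000000e+00,  0.00000000e+00,
         1.00000000e+00]])} 0.9959523809523809
```

View pics/scene0.png

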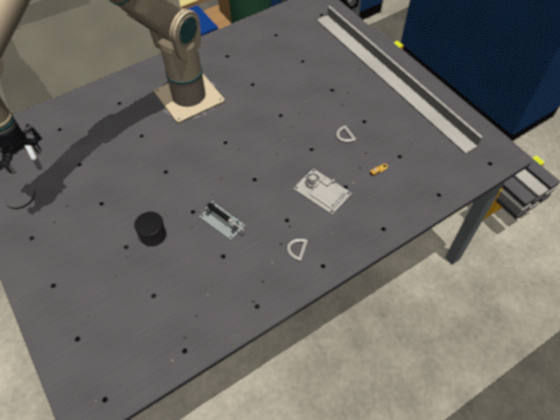

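View pics/top0.png

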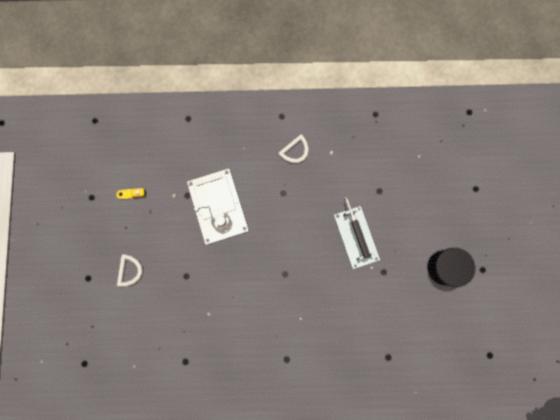

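The scene view shows the rest and pick at about (222,219), the port at about (322,190), the tin at (150,228), and the D-rings at (297,249) and (346,133). In the top view the port is at (218,207) with its pin near (222,223), the pick is at (358,237), and the tin is at (452,268).

Run:
```python
import cv2,numpy as np
t=cv2.imread("pics/top0.png");s=cv2.imread("pics/scene0.png")
def crop(im,c,r,w,h,f): return cv2.resize(im[r:r+h,c:c+w],None,fx=f,fy=f,interpolation=cv2.INTER_CUBIC)
a=crop(t,180,162,76,90,6.5);b=crop(t,325,190,64,90,5)[:585]
a=a[:585];b=cv2.copyMakeBorder(b,0,585-450,0,0,cv2.BORDER_CONSTANT)[:585] if b.shape[0]<585 else b
h=min(a.shape[0],b.shape[0]);cv2.imwrite("pics/topz.png",np.hstack([a[:h],b[:h]]))
a=crop(s,285,160,76,58,5);b=crop(s,190,192,64,58,6)
h=290;cv2.imwrite("pics/scz.png",np.hstack([a[:h],cv2.resize(b,None,fx=290/348,fy=290/348)]))
print(a.shape,b.shape)
```

```text
(290, 380, 3) (348, 384, 3)
```

View pics/topz.png

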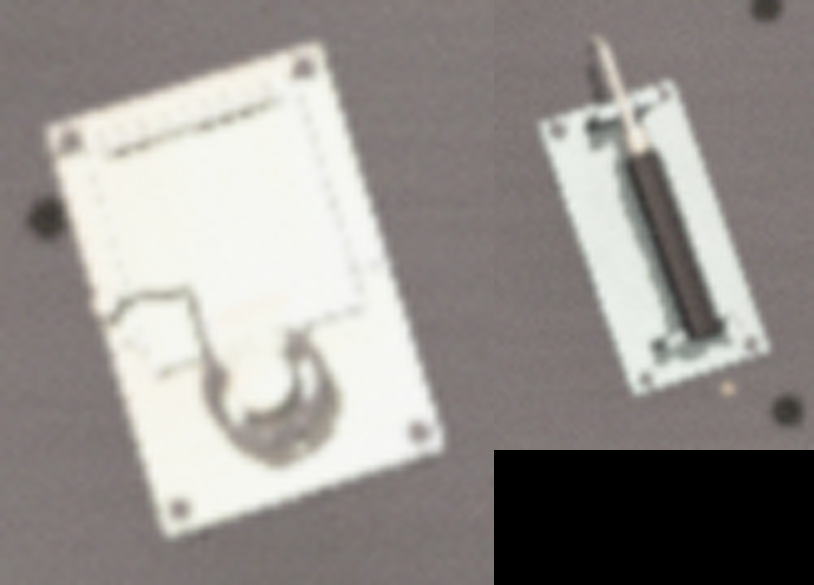

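View pics/scz.png

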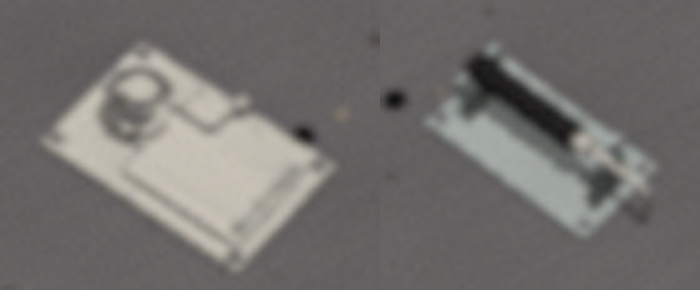

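```bash
cat > h.py <<'E'
from cell import *
import cv2,numpy as np
def ray(n,u,v):
    c=camera_params(n);K,T=c["K"],c["T"]
    d=np.array([(u-K[0,2])/K[0,0],-(v-K[1,2])/K[1,1],-1.]);return T[:3,3],T[:3,:3]@d
def on(n,u,v,z):
    o,d=ray(n,u,v);return o+d*(z-o[2])/d[2]
def proj(n,p):
    c=camera_params(n);K,T=c["K"],c["T"];q=T[:3,:3].T@(np.asarray(p,float)-T[:3,3]);q=np.array([q[0],-q[1],-q[2]])
    return np.array([K[0,0]*q[0]/q[2]+K[0,2],K[1,1]*q[1]/q[2]+K[1,2]])
def tri(u1,u2):
    (a,d),(b,e)=ray("scene",*u1),ray("top",*u2)
    d=d/np.linalg.norm(d);e=e/np.linalg.norm(e)
    s=np.linalg.lstsq(np.stack([d,-e],1),b-a,rcond=None)[0]
    p,q=a+s[0]*d,b+s[1]*e
    return (p+q)/2,np.linalg.norm(p-q)
def cloud(n,d):
    c=camera_params(n);K,T=c["K"],c["T"]
    v,u=np.mgrid[:d.shape[0],:d.shape[1]]
    P=np.stack([(u-K[0,2])/K[0,0]*d,-(v-K[1,2])/K[1,1]*d,-d],-1)
    return P@T[:3,:3].T+T[:3,3]
def rect(n,box,z,thr):
    im=cv2.imread(f"pics/{n}0.png");c,r,w,h=box
    g=im[r:r+h,c:c+w].min(2);m=(g>thr).astype(np.uint8)
    cs=max(cv2.findContours(m,cv2.RETR_EXTERNAL,cv2.CHAIN_APPROX_NONE)[0],key=cv2.contourArea)
    hull=cv2.convexHull(cs)[:,0]+[c,r]
    W=np.array([on(n,u,v,z)[:2] for u,v in hull])
    R=cv2.minAreaRect(W.astype(np.float32)); return R,cv2.boxPoints(R)
E
python3 - <<'E'
from h import *
for n,b in(("top",(182,162,74,90)),("scene",(288,162,70,58))):
    print(n,"port",rect(n,b,6,125))
for n,b in(("top",(328,200,60,75)),("scene",(195,198,55,45))):
    print(n,"rest",rect(n,b,5,120))
for n in("top","scene"):
    d=np.load(f"pics/{n}0.npy");P=cloud(n,d)
    b=(182,162,74,90) if n=="top" else (288,162,70,58)
    Z=P[b[1]:b[1]+b[3],b[0]:b[0]+b[2]]
    i=np.argwhere(Z[...,2]>36);q=Z[tuple(i.T)];print(n,len(q),q.mean(0),q.min(0),q.max(0),"table",np.median(P[300:310,200:300,2]))
    b=(328,190,60,85) if n=="top" else (195,190,60,55)
    Z=P[b[1]:b[1]+b[3],b[0]:b[0]+b[2]]
    i=np.argwhere(Z[...,2]>44);q=Z[tuple(i.T)];print(n,len(q),q.mean(0),q.min(0),q.max(0),cv2.fitLine(q[:,:2].astype(np.float32),cv2.DIST_L2,0,.01,.01).ravel())
E
```

```text
top port (((651.5568237304688, 164.9791259765625), (171.94381713867188, 119.10163879394531), 16.508853912353516), array([[552.20685, 197.64493],
       [586.0512 ,  83.45316],
       [750.9068 , 132.31332],
       [717.06244, 246.5051 ]], dtype=float32))
scene port (((651.8785400390625, 165.3319091796875), (167.30831909179688, 116.38082122802734), 16.566373825073242), array([[555.1052 , 197.25488],
       [588.28845,  85.70501],
       [748.65186, 133.40894],
       [715.4686 , 244.9588 ]], dtype=float32))
top rest (((572.0615844726562, -182.1994171142578), (182.54261779785156, 93.04467010498047), 16.28070640563965), array([[ 471.40805, -163.12994],
       [ 497.49252, -252.44351],
       [ 672.7151 , -201.26889],
       [ 646.6306 , -111.95532]], dtype=float32))
scene rest (((570.6658935546875, -177.586669921875), (145.73028564453125, 71.89306640625), 16.91701889038086), array([[ 490.49387, -164.3984 ],
       [ 511.4138 , -233.18045],
       [ 650.8379 , -190.77493],
       [ 629.91797, -121.99289]], dtype=float32))
top 149 [580.76752917 114.87310045 273.65486754] [480.53182248 -11.67428502  36.10953692] [ 630.34002699  174.7029468  1088.01131344] table 0.27869274130864596
top 429 [ 567.20904175 -164.71392308  114.94507343] [ 480.53182248 -208.94852504   44.0036926 ] [ 659.13414138  -11.67428502 1088.01131344] [   0.7933361   -0.6087839  567.20905   -164.71393  ]
scene 69 [840.27605151 -35.08401875 431.75814131] [ 595.85065786 -513.55999122   36.10286057] [1442.56757049  165.44417519 1460.05606388] table -0.684813422760385
scene 232 [ 621.48980439 -196.30858782  125.8800794 ] [ 511.80801535 -513.55999122   44.10637071] [1442.56757049 -148.27903967 1460.05606388] [ 9.3878967e-01 -3.4449083e-01  6.2148981e+02 -1.9630859e+02]
```

Run:
```python
from h import *
P={}
for n in("top","scene"):
    d=np.load(f"pics/{n}0.npy");im=cv2.imread(f"pics/{n}0.png")
    Q=cloud(n,d);Q[d==0]=np.nan
    b=(328,190,60,85) if n=="top" else (195,190,60,55)
    sl=np.s_[b[1]:b[1]+b[3],b[0]:b[0]+b[2]]
    m=(im[sl].max(2)<58).astype(np.uint8)
    m=cv2.morphologyEx(m,cv2.MORPH_OPEN,np.ones((3,3),np.uint8))
    c=max(cv2.findContours(m,0,cv2.CHAIN_APPROX_NONE)[0],key=cv2.contourArea)[:,0]+b[:2]
    W=np.array([on(n,u,v,54)[:2] for u,v in c],np.float32);R=cv2.minAreaRect(W);print(n,"handle",R,cv2.contourArea(c.astype(np.int32)))
    q=Q[sl].reshape(-1,3);q=q[q[:,2]>52];R2=cv2.minAreaRect(q[:,:2].astype(np.float32));print("depth>52",len(q),R2,q.max(0))
    q=Q[sl].reshape(-1,3);q=q[(q[:,2]>43)&(q[:,2]<70)];print("depth>43",cv2.minAreaRect(q[:,:2].astype(np.float32)))
    b=(182,162,74,90) if n=="top" else (288,162,70,58)
    q=Q[b[1]:b[1]+b[3],b[0]:b[0]+b[2]].reshape(-1,3)
    for lo,hi in((40,50),(28,39),(14,24)):
        w=q[(q[:,2]>lo)&(q[:,2]<hi)];print(n,lo,len(w),w.mean(0),w.min(0),w.max(0))
```

```text
Traceback (most recent call last):
ValueError: max() iterable argument is empty
```

```bash
cat > m.py <<'E'
from h import *
P={}
for n in("top","scene"):
    d=np.load(f"pics/{n}0.npy");im=cv2.imread(f"pics/{n}0.png")
    Q=cloud(n,d);Q[d==0]=np.nan
    b=(328,190,60,85) if n=="top" else (195,190,60,55)
    sl=np.s_[b[1]:b[1]+b[3],b[0]:b[0]+b[2]]
    print("dark",np.percentile(im[sl].max(2),[0,5,10,20,40]))
    m=(im[sl].max(2)<(88 if n=="top" else 60)).astype(np.uint8)
    c=max(cv2.findContours(m,0,cv2.CHAIN_APPROX_NONE)[0],key=cv2.contourArea)[:,0]+b[:2]
    W=np.array([on(n,u,v,54)[:2] for u,v in c],np.float32);R=cv2.minAreaRect(W);print(n,"handle",R,cv2.contourArea(c.astype(np.int32)))
    q=Q[sl].reshape(-1,3);q=q[q[:,2]>52];R2=cv2.minAreaRect(q[:,:2].astype(np.float32));print("depth>52",len(q),R2,q.max(0))
    q=Q[sl].reshape(-1,3);q=q[(q[:,2]>43)&(q[:,2]<70)];print("depth>43",cv2.minAreaRect(q[:,:2].astype(np.float32)))
    b=(182,162,74,90) if n=="top" else (288,162,70,58)
    q=Q[b[1]:b[1]+b[3],b[0]:b[0]+b[2]].reshape(-1,3)
    for lo,hi in((40,50),(28,39),(14,24)):
        w=q[(q[:,2]>lo)&(q[:,2]<hi)];print(n,lo,len(w),w.mean(0),w.min(0),w.max(0))
E
python3 m.py
```

```text
dark [ 57.  93. 122. 125. 128.]
top handle ((557.014404296875, -176.685791015625), (87.51834869384766, 15.00700855255127), 18.334135055541992) 68.5
depth>52 311 ((576.5712280273438, -174.70318603515625), (126.99302673339844, 29.825042724609375), 18.667753219604492) [ 636.05953567 -143.93723028   62.54170643]
depth>43 ((588.0031127929688, -172.56280517578125), (150.45654296875, 37.83613967895508), 15.262750625610352)
top 40 76 [611.30081225 152.31498682  44.36833815] [600.45116946 142.27460343  40.47513144] [622.78309878 164.0145579   48.71604223]
top 28 123 [606.38971111 150.07747799  34.96955531] [587.16822062 128.91414247  28.60376551] [633.02420639 175.38876143  38.81068513]
top 14 329 [666.07246374 172.49548143  16.42864388] [595.86583289 124.61289094  14.00176663] [725.71509645 221.18602841  23.72839356]
dark [ 23.    73.95  97.    99.   101.  ]
scene handle ((561.71337890625, -188.45513916015625), (86.87725830078125, 25.097318649291992), 14.813347816467285) 93.0
depth>52 127 ((574.587158203125, -178.99264526367188), (118.45013427734375, 30.297842025756836), 20.003320693969727) [ 631.26096551 -148.71239761   65.21624074]
depth>43 ((588.1105346679688, -175.6778106689453), (147.88204956054688, 37.867069244384766), 15.802020072937012)
scene 40 29 [612.47913958 146.21474001  43.03810565] [599.24778094 124.83674063  40.00821693] [625.8124851  160.80940516  49.80689578]
scene 28 63 [609.84036853 147.21813527  33.67315244] [586.93225089 124.46697489  28.82974033] [629.48015507 172.72662328  38.783497  ]
scene 14 144 [665.8400804  161.91949918  16.72971849] [573.33660246 112.83227284  14.00654827] [729.96332534 214.7242388   23.87508339]
```

Run:
```python
from h import *
a=on("top",346.2,197.5,50);b=on("top",354.2,220,50);c=on("top",367,257,56)
print(a,b,c)
for p,q in((c,a),(c,b),(b,a)):
    e=(q-p)[:2];print(np.linalg.norm(e),np.degrees(np.arctan2(e[1],e[0])))
# scene: hook tip end & rear of handle
s=lambda u,v:(190+(u-380)/5,192+v/5)
a2=on("scene",*s(645,187),50);b2=on("scene",*s(580,140),48);c2=on("scene",*s(482,65),57);print(s(645,187),a2,b2,c2)
for p,q in((c2,a2),(c2,b2),(b2,a2)):
    e=(q-p)[:2];print(np.linalg.norm(e),np.degrees(np.arctan2(e[1],e[0])))
s=read_state();yaw=s["tool_rot"][2];R=np.array([[np.cos(yaw),np.sin(yaw)],[np.sin(yaw),-np.cos(yaw)]])
print(R@(np.array([560.8,-175.4])-s["eef_pos"][:2]),np.degrees(yaw))
```

```text
[ 656.89243936 -149.25306016   50.        ] [ 602.65303753 -165.913381     50.        ] [ 515.03716234 -190.90039113   56.        ]
147.8425506863329 16.36172636036312
91.109232572502 15.917522263869019
56.74045295033744 17.075004668447836
(243.0, 229.4) [ 661.02812854 -150.41760367   50.        ] [ 607.36350219 -166.07784457   48.        ] [ 528.69846958 -191.72128094   57.        ]
138.625872026703 17.334559634451026
82.73918771453144 18.055070226805764
55.90290928276621 16.268133346302907
[ 473.72029369 -302.18444211] 18.895293228375653
```

```bash
python3 -m jog '[20,-12.6,0,0.5,85, 55,-34.8,0,1,85, 91,-57.5,0,1.5,85, 127,-80.3,0,2.2,85, 163,-103,0,2.2,85, 199,-125.8,0,2.2,85, 235,-148.6,0,2.2,85, 271,-171.4,0,2.2,85, 307,-194.1,0,2.2,85, 343,-216.9,10,2.2,85, 379,-239.7,30,2.2,85, 412,-260.5,55,2.2,85, 442,-279.5,80,2.2,85, 462,-292.2,105,2.2,85, 472,-298.5,130,2.2,85, 474,-299.8,145,2.2,85, 474,-299.8,150,2.2,85, 474,-299.8,150,2.2,85, 474,-299.8,150,2.2,85]'
python3 - <<'E'
from h import *
for n in("top","scene"):
    im,d=get_image(n);cv2.imwrite(f"pics/{n}1.png",im)
a=cv2.imread("pics/top1.png")[150:300,290:440];b=cv2.imread("pics/scene1.png")[130:280,150:300]
cv2.imwrite("pics/z1.png",cv2.resize(np.hstack([a,b]),None,fx=2.6,fy=2.6,interpolation=cv2.INTER_CUBIC))
E
```

```text
clock: 1.68
eef_pos: [561.6, -179.2, 255.3]
tool_rot: [3.141, 0.0, 0.29]
force: [-0.3, -0.3, 0.2]
width: 84.7
```

View pics/z1.png

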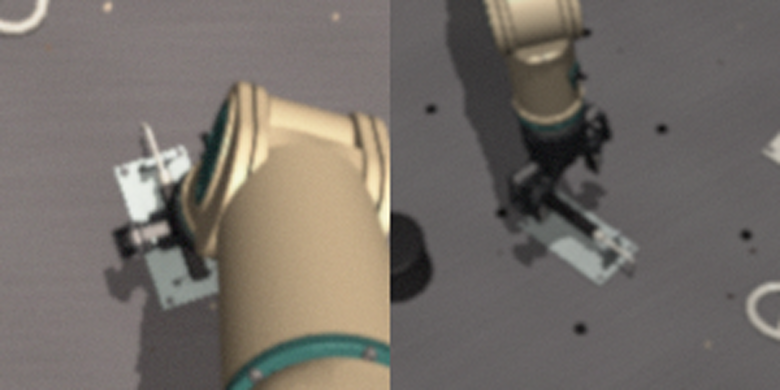

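```bash
python3 -m jog '[0,-0.7,15,0,85, 0,-1.5,32,0,85, 0,-1.5,46,0,85, 0,-1.5,52,0,85, 0,-1.5,52,0,50, 0,-1.5,52,0,30, 0,-1.5,52,0,8, 0,-1.5,52,0,8, 0,-1.5,52,0,8, 0,-1.5,52,0,8, 0,-1.5,52,0,8, 0,-1.5,52,0,8, 0,-1.5,52,0,8]'
```

```text
clock: 2.87
eef_pos: [561.8, -176.6, 203.6]
tool_rot: [3.141, -0.001, 0.292]
force: [-0.8, 0.4, 5.6]
width: 14.6
```

```bash
python3 -m jog '[0,0,0,0,8, 0,0,-5,0,8, 0,0,-15,0,8, 0,0,-30,0,8, 0,0,-50,0,8, 0,0,-65,0,8, 0,0,-70,0,8, 0,0,-70,0,8, 0,0,-70,0,8]'
python3 - <<'E'
from h import *
for n in("top","scene"):
    im,d=get_image(n);cv2.imwrite(f"pics/{n}2.png",im)
a=cv2.imread("pics/top2.png")[150:300,290:440];b=cv2.imread("pics/scene2.png")[130:280,150:300]
cv2.imwrite("pics/z2.png",cv2.resize(np.hstack([a,b]),None,fx=2.6,fy=2.6,interpolation=cv2.INTER_CUBIC))
E
```

```text
clock: 3.62
eef_pos: [561.2, -176.2, 272.7]
tool_rot: [-3.141, 0.0, 0.291]
force: [0.1, 0.8, -1.7]
width: 14.9
```

View pics/z2.png

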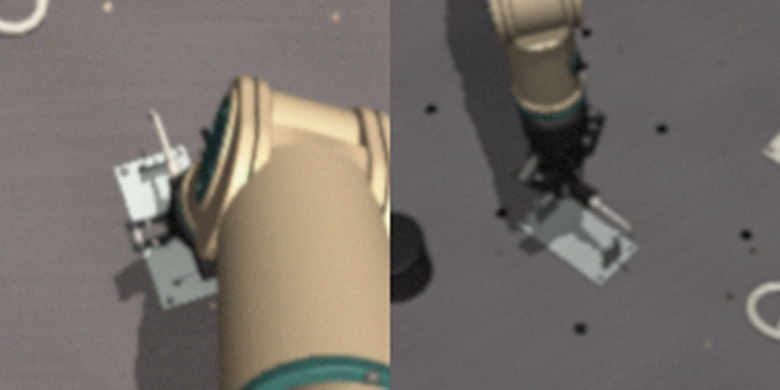

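Run:
```python
from h import *
p,e=tri((242.3,217.7),(348.5,193.1));print("hook top",p,e)
t=cv2.imread("pics/top0.png")[205:240,203:243];s=cv2.imread("pics/scene0.png")[166:196,297:331]
t=cv2.convertScaleAbs(t,alpha=1,beta=0)
f=lambda x,k:cv2.resize(x,None,fx=k,fy=k,interpolation=cv2.INTER_CUBIC)
a=f(t,10);b=f(s,11);H=350
cv2.imwrite("pics/pin.png",np.hstack([a,cv2.copyMakeBorder(b,0,20,0,0,0)[:350]]))
```

```text
hook top [ 656.99490552 -146.45402882  109.23741231] 1.1539785444066195
```

View pics/pin.png

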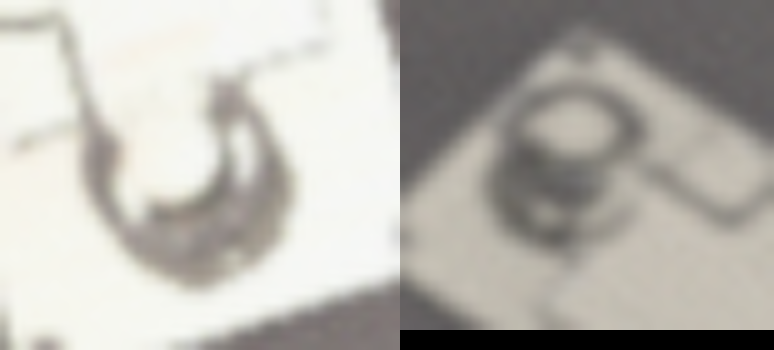

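Run:
```python
from h import *
print("head guess",on("top",219.4,220.3,44),"scene head",on("scene",297+578/11-36.5,166+122/11-.5,44))
k=lambda a,b:(203+a/10-.45,205+b/10-.45)
for nm,p in dict(tipL=(100,150),tipR=(225,100),Lout=(80,165),Rout=(295,190),bot=(195,290)).items(): print(nm,on("top",*k(*p),35))
ks=lambda a,b:(297+(a-400)/11-.45,166+b/11-.45)
print("scene head",on("scene",*ks(575,125),44))
z=[]
for i in range(6):
    im,d=get_image("top");z.append(d)
z=np.array(z);print("std",np.median(z.std(0)[205:240,203:243]))
D=np.median(z,0);np.save("pics/topD.npy",D)
P=cloud("top",D)[205:240,203:243]
cv2.imwrite("pics/dz.png",cv2.resize(cv2.applyColorMap(np.clip(P[...,2]*5,0,255).astype(np.uint8),cv2.COLORMAP_JET),None,fx=12,fy=12,interpolation=cv2.INTER_NEAREST))
q=P.reshape(-1,3)
for lo,hi in((41,47),(33,38),(28,33)):
    w=q[(q[:,2]>lo)&(q[:,2]<hi)];print(lo,len(w),w.mean(0),w.min(0),w.max(0))
```

```text
head guess [609.69893175 153.39409962  44.        ] scene head [612.00411567 152.90629617  44.        ]
tipL [612.98806513 171.27684614  35.        ]
tipR [624.43147974 141.23506791  35.        ]
Lout [609.46876077 176.06926518  35.        ]
Rout [602.30102377 124.46797858  35.        ]
bot [578.79773188 148.4526007   35.        ]
scene head [612.0070651  150.49927939  44.        ]
std 1.69113
41 77 [611.3190025  152.59041548  44.16239799] [600.69995933 142.27608505  41.54030118] [622.42527184 164.28759463  45.94233978]
33 116 [606.51843514 150.44195159  35.07077855] [587.27239428 129.30666491  33.10457834] [630.82262852 175.233227    37.59988623]
28 9 [605.1256098  146.77062647  31.01105557] [592.54855921 134.54228108  28.19691944] [628.61745512 154.16574333  32.75074192]
```

View pics/dz.png

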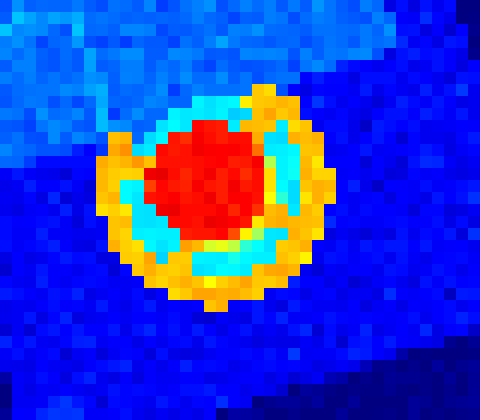

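Run:
```python
from h import *
z=[np.load("pics/topD.npy")]*6
for i in range(8): z.append(get_image("top")[1])
D=np.median(z,0);np.save("pics/topD.npy",D)
P=cloud("top",D)[203:242,201:245]; q=P.reshape(-1,3)
head=q[(q[:,2]>41)&(q[:,2]<47)];c=head.mean(0)[:2];print("head",c,len(head),cv2.minEnclosingCircle(head[:,:2].astype(np.float32)))
ring=q[(q[:,2]>33)&(q[:,2]<38.5)];r=np.hypot(*(ring[:,:2]-c).T);ring=ring[r>14]
(rc,rr)=cv2.minEnclosingCircle(ring[:,:2].astype(np.float32));print("ring circ",rc,rr,"mean z",ring[:,2].mean())
print("chull circle fit", cv2.fitEllipse(cv2.convexHull(ring[:,:2].astype(np.float32))))
low=q[(q[:,2]>13)&(q[:,2]<25)];v=low[:,:2]-c;r=np.hypot(*v.T);a=np.degrees(np.arctan2(v[:,1],v[:,0]))
for l,s in zip(low,a):pass
back=(r>11)&(r<20)
h=np.sort(((a[back])%360)); print("low angles",np.round(h).astype(int))
v=ring[:,:2]-c;a=np.degrees(np.arctan2(v[:,1],v[:,0]))%360;print("ring angle extents",np.sort(a)[:4],np.sort(a)[-4:],)
aa=np.sort(a);g=np.diff(aa);i=g.argmax();print("mouth gap",aa[i],aa[i+1],"mid",(aa[i]+aa[i+1])/2 if g[i]>360-aa[-1]+aa[0] else ((aa[0]+aa[-1]-360)/2))
```

```text
head [611.31450722 152.58471879] 77 ((611.3837890625, 152.73118591308594), 11.570009231567383)
ring circ (610.6600341796875, 152.19482421875) 23.427831649780273 mean z 35.10074199515573
chull circle fit ((610.7313232421875, 152.31455993652344), (45.442691802978516, 46.035186767578125), 144.3225555419922)
low angles [  3   3  10  11  19  26  30  36  42  47  58  82  89  97  98 105 107 110
 112 115 119 122 125 126 132 133 155 158 165 167 176 177 186 188 195 197
 203 207 212 215 221 228 235 258 266 268 278 279 287 291 296 301 304 309
 317 317 322 324 347 354 355 355]
ring angle extents [59.90093956 62.81928498 66.46984328 68.76034893] [328.61958518 330.51090061 332.62164971 335.64231122]
mouth gap 276.41346258444366 283.11560193738865 mid 17.771625391004278
```

```bash
python3 -m jog '[1,-12,0,-0.3,8, 3.5,-40,0,-0.6,8, 6.5,-72,0,-0.9,8, 9.6,-106,0,-1.2,8, 12.8,-140,0,-1.5,8, 15.9,-174,0,-1.8,8, 19,-208,0,-1.8,8, 22,-241,0,-1.8,8, 24.6,-270,0,-1.8,8, 26.2,-288,0,-1.8,8, 27,-297,0,-1.8,8, 27,-297,0,-1.8,8, 27,-297,0,-1.8,8, 27,-297,0,-1.8,8, 27,-297,0,-1.8,8]'
cat > look.py <<'E'
from h import *
import sys
k=sys.argv[1]
im,d=get_image("top");sc,ds=get_image("scene")
z=[d]+[get_image("top")[1] for _ in range(6)]
D=np.median(z,0);np.save(f"pics/D{k}.npy",D)
cv2.imwrite(f"pics/top{k}.png",im);cv2.imwrite(f"pics/scene{k}.png",sc)
a=im[190:250,195:255];b=sc[160:205,290:335]
H=np.clip(cloud("top",D)[190:250,195:255,2]*2.5,0,255).astype(np.uint8)
c=cv2.applyColorMap(H,cv2.COLORMAP_JET)
f=lambda x:cv2.resize(x,(266,266),interpolation=cv2.INTER_CUBIC)
cv2.imwrite(f"pics/l{k}.png",np.hstack([f(a),f(b),cv2.resize(c,(266,266),interpolation=cv2.INTER_NEAREST)]))
s=read_state();print(s["clock"],s["eef_pos"],s["tool_rot"],s["force"],s["width"])
E
python3 look.py 3
```

```text
clock: 5.67
eef_pos: [502.4, 114.0, 272.8]
tool_rot: [3.141, -0.0, 0.32]
force: [-0.3, -0.0, -0.1]
width: 14.9
6.0667 [502.09300578 115.6416666  272.72716033] [-3.14159165e+00 -6.44707824e-05  3.22413579e-01] [ 2.74177322e-01  1.40536496e-03 -1.58077679e+00] 14.733294089193251
```

View pics/l3.png

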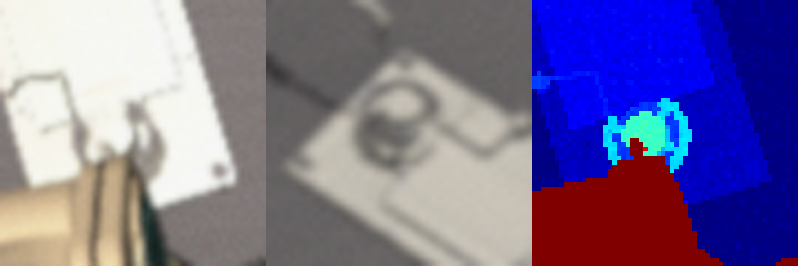

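Run:
```python
from h import *
D=np.load("pics/D3.npy");P=cloud("top",D)
for r in range(219,228): print(r,[int(x) for x in P[r,212:226,2]])
s=read_state();R=np.array([.9485,.3169,0])
for z,x in((117,100),(87,100),(117,42)):
    p=s["eef_pos"]+R*x;p[2]=z;print(z,x,p.round(1),proj("top",p).round(1),proj("scene",p).round(1))
im=cv2.imread("pics/scene3.png")[90:215,220:345];cv2.imwrite("pics/s3.png",cv2.resize(im,None,fx=4.5,fy=4.5,interpolation=cv2.INTER_CUBIC))
```

```text
219 [31, 36, 36, 43, 44, 43, 44, 45, 42, 43, 44, 45, 44, 32]
220 [35, 19, 18, 43, 43, 45, 45, 43, 44, 46, 43, 42, 43, 32]
221 [36, 17, 18, 43, 45, 108, 112, 43, 43, 44, 43, 44, 44, 32]
222 [35, 34, 18, 19, 44, 114, 114, 103, 45, 43, 44, 44, 43, 35]
223 [36, 36, 19, 17, 18, 117, 119, 115, 91, 42, 44, 45, 31, 34]
224 [35, 33, 18, 17, 18, 117, 119, 117, 44, 43, 42, 31, 26, 18]
225 [34, 34, 35, 16, 19, 17, 458, 460, 462, 463, 463, 461, 451, 17]
226 [3, 35, 460, 460, 463, 465, 466, 467, 467, 469, 468, 463, 452, 18]
227 [8, 465, 466, 467, 468, 469, 470, 470, 471, 471, 471, 467, 455, 444]
117 100 [596.9 147.3 117. ] [216.9 222. ] [309.9 160.7]
87 100 [596.9 147.3  87. ] [219.1 223.5] [309.5 166.5]
117 42 [541.9 129.  117. ] [225.3 246.8] [295.6 152.3]
```

View pics/s3.png

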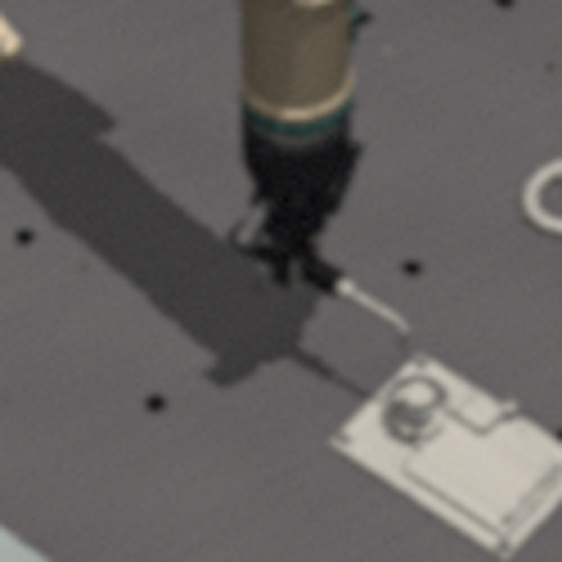

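```bash
python3 -m jog '[0,0,8,0,8, 0,0,20,0,8, 0,0,30,0,8, 0,0,34,0,8, 0,0,34,0,8, 0,0,34,0,8, 0,0,34,0,8]'; python3 look.py 4
python3 - <<'E'
from h import *
D=np.load("pics/D4.npy");P=cloud("top",D)
for r in range(218,230): print(r,[int(x) for x in P[r,212:228,2]])
s=read_state();R=np.array([.9485,.3169,0])
for z,x in((83,100),(85,102),(53,100),(83,42)):
    p=s["eef_pos"]+R*x;p[2]=z;print(z,x,p.round(1),proj("top",p).round(1),proj("scene",p).round(1))
im=cv2.imread("pics/scene4.png")[140:200,280:340];cv2.imwrite("pics/s4.png",cv2.resize(im,None,fx=9.5,fy=9.5,interpolation=cv2.INTER_CUBIC))
E
```

```text
clock: 6.65
eef_pos: [502.2, 115.9, 238.9]
tool_rot: [3.142, -0.0, 0.323]
force: [0.1, -0.7, -0.0]
width: 14.8
7.05 [502.0502677  115.86214545 238.90120897] [ 3.14158601e+00 -3.46432090e-04  3.22766116e-01] [-0.76840396 -1.24989469 -0.97659461] 14.998878065787016
218 [36, 33, 34, 35, 43, 44, 44, 44, 44, 44, 43, 44, 43, 27, 18, 17]
219 [35, 34, 36, 45, 42, 43, 46, 44, 44, 44, 43, 43, 44, 31, 18, 18]
220 [35, 17, 19, 43, 44, 44, 44, 44, 45, 44, 44, 43, 44, 33, 19, 19]
221 [34, 19, 17, 42, 45, 44, 44, 45, 45, 44, 44, 44, 44, 31, 19, 18]
222 [34, 34, 17, 18, 42, 43, 42, 44, 43, 44, 44, 44, 40, 34, 33, 18]
223 [35, 35, 18, 18, 16, 43, 43, 79, 79, 45, 42, 43, 32, 34, 36, 35]
224 [35, 35, 18, 17, 18, 19, 42, 81, 82, 69, 41, 32, 27, 19, 18, 34]
225 [34, 35, 35, 16, 19, 17, 33, 84, 84, 61, 30, 22, 17, 17, 34, 36]
226 [7, 33, 35, 36, 18, 37, 34, 84, 85, 85, 17, 17, 18, 18, 34, 35]
227 [6, 6, 35, 36, 35, 35, 35, 16, 86, 85, 18, 17, 35, 425, 420, 33]
228 [8, 6, 5, 35, 36, 35, 36, 34, 429, 429, 429, 430, 431, 431, 427, 415]
229 [4, 6, 6, 8, 7, 428, 430, 432, 433, 434, 434, 436, 438, 434, 429, 417]
83 100 [596.9 147.6  83. ] [219.3 223.8] [309.6 167.2]
85 102 [598.8 148.2  85. ] [218.8 222.8] [310.1 167.1]
53 100 [596.9 147.6  53. ] [221.3 225.2] [309.2 172.7]
83 42 [541.9 129.2  83. ] [227.3 247.7] [295.5 158.8]
```

View pics/s4.png

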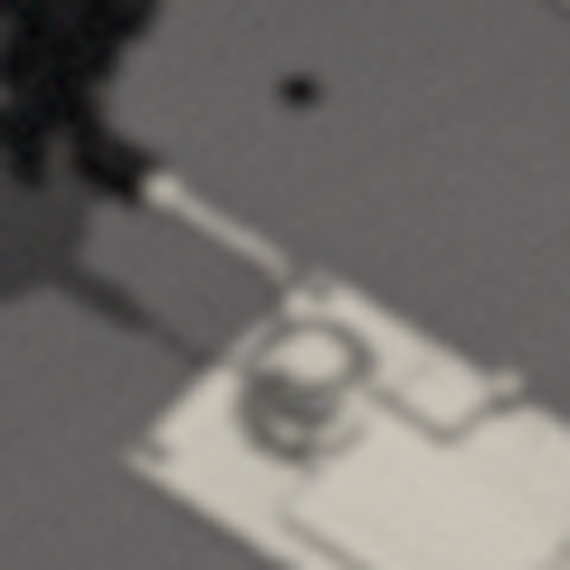

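View pics/l4.png

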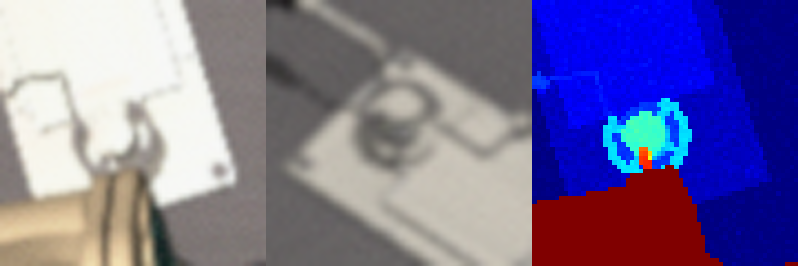

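Run:
```python
from h import *
P=cloud("top",np.load("pics/topD.npy"))[203:242,201:245].reshape(-1,3)
c=np.array([611.2,152.6])
for yaw in(15.5,18.5,21.5):
    a=np.radians(yaw);x=-(P[:,:2]-c)@[np.cos(a),np.sin(a)];y=(P[:,:2]-c)@[-np.sin(a),np.cos(a)]
    m=(abs(y)<4)&(x>8)&(x<28);o=np.argsort(x[m]);print(yaw,[(round(float(p),1),int(z)) for p,z in zip(x[m][o],P[m,2][o])])
    # spurs: lateral profile of the window
    m=(x>13.5)&(x<17.5)&(abs(y)<16);o=np.argsort(y[m]);print("  lat",[(round(float(p),1),int(z)) for p,z in zip(y[m][o],P[m,2][o])])
```

```text
15.5 [(8.1, 45), (8.8, 45), (9.3, 44), (10.1, 43), (10.5, 32), (10.9, 44), (11.1, 40), (11.2, 21), (11.2, 30), (11.6, 19), (11.6, 28), (12.6, 20), (13.2, 18), (13.8, 18), (14.8, 18), (15.4, 18), (18.7, 34), (19.5, 35), (19.8, 5), (20.4, 36), (20.8, 34), (20.8, 6), (21.7, 7), (21.9, 36), (22.2, 5), (22.5, 35), (22.8, 5), (23.1, 34), (24.1, 7), (24.7, 6), (25.5, 7), (26.2, 5), (27.0, 6), (27.6, 5)]
  lat [(-15.7, 7), (-15.1, 35), (-14.6, 35), (-13.2, 6), (-12.9, 35), (-12.2, 34), (-10.1, 5), (-9.8, 34), (-5.1, 18), (-2.8, 18), (0.2, 18), (2.5, 18), (4.8, 19), (8.1, 34), (9.8, 34), (10.3, 35), (12.1, 34), (12.7, 35), (15.1, 34), (15.4, 6)]
18.5 [(8.1, 45), (8.8, 45), (9.5, 44), (10.0, 43), (10.6, 32), (10.9, 44), (11.1, 30), (11.2, 40), (11.2, 21), (11.6, 28), (11.7, 19), (12.5, 20), (13.2, 18), (13.9, 18), (14.7, 18), (15.4, 18), (18.7, 34), (19.4, 35), (19.9, 5), (20.4, 36), (20.9, 6), (21.0, 34), (21.6, 7), (21.8, 36), (22.2, 5), (22.5, 35), (22.9, 5), (23.2, 34), (23.9, 7), (24.7, 6), (25.6, 7), (26.2, 6), (26.9, 6), (27.7, 5)]
  lat [(-15.5, 6), (-14.8, 7), (-14.4, 35), (-13.2, 6), (-12.4, 6), (-12.2, 35), (-11.3, 34), (-9.0, 34), (-4.4, 18), (-2.1, 18), (1.0, 18), (3.2, 18), (5.5, 19), (7.1, 31), (9.0, 34), (10.5, 34), (11.2, 35), (13.5, 35), (13.9, 6), (14.4, 33), (15.9, 34)]
21.5 [(8.8, 45), (9.6, 44), (9.8, 43), (10.8, 32), (10.9, 27), (10.9, 44), (10.9, 30), (11.2, 40), (11.3, 21), (11.5, 28), (11.9, 19), (12.4, 20), (13.1, 18), (14.0, 18), (15.0, 18), (15.3, 18), (18.8, 34), (19.3, 35), (19.9, 5), (20.4, 36), (21.0, 6), (21.1, 34), (21.5, 7), (21.9, 34), (22.2, 5), (22.4, 35), (23.0, 5), (23.2, 34), (24.4, 7), (24.6, 6), (25.6, 7), (26.4, 6), (26.8, 6), (27.7, 5)]
  lat [(-15.7, 33), (-14.7, 6), (-14.5, 35), (-13.6, 35), (-12.4, 6), (-11.5, 6), (-11.4, 35), (-10.4, 34), (-8.2, 34), (-3.6, 18), (-1.3, 18), (1.8, 18), (4.0, 18), (6.2, 19), (8.0, 31), (9.9, 34), (12.0, 35), (14.3, 35), (14.8, 6), (15.3, 33)]
```

```bash
python3 -m jog '[-0.3,-1.6,2,0.8,8, -0.3,-3.2,4,1.5,8, -0.3,-3.2,6,1.5,8, -0.3,-3.2,8,1.5,8, -0.3,-3.2,8,1.5,8, -0.3,-3.2,8,1.5,8, -0.3,-3.2,8,1.5,8]'; python3 look.py 5
python3 - <<'E'
from h import *
D=np.load("pics/D5.npy");P=cloud("top",D)
for r in range(218,230): print(r,[int(x) for x in P[r,212:228,2]])
s=read_state();y=s["tool_rot"][2];R=np.array([np.cos(y),np.sin(y),0])
for z,x in((75,100),(77,102),(45,100)):
    p=s["eef_pos"]+R*x;p[2]=z;print(z,x,p.round(1),proj("top",p).round(1),proj("scene",p).round(1))
E
for i in 1 2; do python3 -m jog '[0,0,1,0,8, 0,0,1.5,0,8, 0,0,1.5,0,8]'; done
```

```text
clock: 7.63
eef_pos: [500.7, 118.7, 230.7]
tool_rot: [3.142, 0.0, 0.297]
force: [-0.7, -0.2, -1.2]
width: 15.0
8.0333 [500.7454713  118.75639679 230.76341075] [ 3.14157690e+00 -1.26635880e-04  2.96559743e-01] [-0.36152587 -0.38788494 -1.58903133] 14.963226710992034
218 [36, 35, 36, 35, 44, 45, 43, 45, 44, 45, 44, 43, 42, 28, 17, 18]
219 [36, 35, 34, 44, 46, 44, 44, 44, 44, 45, 43, 44, 44, 32, 17, 17]
220 [34, 19, 19, 43, 44, 43, 45, 44, 44, 45, 44, 44, 43, 31, 20, 17]
221 [35, 18, 18, 44, 43, 44, 44, 43, 44, 45, 45, 45, 43, 33, 19, 16]
222 [33, 35, 17, 18, 44, 43, 44, 46, 44, 43, 43, 43, 42, 35, 35, 19]
223 [34, 36, 16, 18, 19, 44, 45, 43, 43, 43, 43, 42, 33, 33, 36, 36]
224 [35, 34, 17, 19, 17, 19, 45, 71, 72, 58, 41, 33, 26, 17, 17, 35]
225 [36, 34, 35, 19, 17, 18, 35, 74, 73, 72, 50, 22, 18, 18, 34, 35]
226 [5, 34, 34, 33, 17, 33, 34, 18, 78, 77, 18, 18, 18, 20, 35, 35]
227 [6, 6, 34, 35, 36, 34, 36, 18, 78, 77, 18, 18, 33, 35, 35, 34]
228 [6, 7, 4, 36, 34, 35, 35, 33, 76, 77, 34, 34, 35, 35, 36, 5]
229 [5, 4, 5, 5, 5, 35, 34, 35, 76, 76, 417, 418, 421, 417, 7, 6]
75 100 [596.4 148.   75. ] [219.6 224.4] [309.5 168.5]
77 102 [598.3 148.6  77. ] [219.2 223.5] [310.  168.4]
45 100 [596.4 148.   45. ] [221.6 225.8] [309.1 174. ]
clock: 8.28
eef_pos: [500.7, 118.8, 229.1]
tool_rot: [-3.142, 0.0, 0.297]
force: [0.5, 0.4, -2.3]
width: 15.1
clock: 8.53
eef_pos: [500.6, 118.8, 227.6]
tool_rot: [3.142, 0.0, 0.297]
force: [0.2, -0.3, -1.3]
width: 15.0
```

```bash
python3 -m jog '[0,0,1.5,0,8, 0,0,3,0,8, 0,0,4.5,0,8, 0,0,4.5,0,8]'; for i in 1 2 ; do python3 -m jog '[0,0,1,0,8, 0,0,2,0,8, 0,0,2,0,8]'; done
```

```text
clock: 8.87
eef_pos: [500.6, 118.8, 222.9]
tool_rot: [-3.142, 0.001, 0.297]
force: [-0.6, -0.3, -1.1]
width: 15.0
clock: 9.12
eef_pos: [500.7, 118.8, 221.1]
tool_rot: [3.142, 0.0, 0.297]
force: [-1.0, -0.1, -2.0]
width: 15.2
clock: 9.37
eef_pos: [500.7, 118.8, 219.1]
tool_rot: [-3.142, 0.0, 0.297]
force: [0.4, 0.1, -1.0]
width: 15.0
```

```bash
python3 -m jog '[0,0,1,0,8, 0,0,2,0,8, 0,0,2,0,8]'; python3 -m jog '[0,0,1.5,0,8, 0,0,3,0,8, 0,0,4,0,8, 0,0,4,0,8, 0,0,4,0,8]'
```

```text
clock: 9.62
eef_pos: [500.7, 118.8, 217.0]
tool_rot: [-3.142, 0.0, 0.297]
force: [0.0, 0.6, -1.4]
width: 15.1
clock: 10.03
eef_pos: [500.7, 118.7, 213.1]
tool_rot: [3.142, 0.0, 0.297]
force: [-0.6, -0.3, -2.0]
width: 14.8
```

```bash
python3 -m jog '[0,0,0.7,0,8, -0.1,0,1.5,0,8, -0.2,0,1.5,0,8, -0.3,0,1.5,0,8, -0.4,0,1.5,0,8, -0.5,0,1.5,0,8, -0.6,0,1.5,0,8, -0.7,0,1.5,0,8, -0.8,0,1.5,0,8]'; python3 -m jog '[-0.1,0,0,0,8, -0.2,0,0,0,8, -0.3,0,0,0,8, -0.4,0,0,0,8, -0.5,0,0,0,8]'
```

```text
clock: 10.78
eef_pos: [499.9, 118.5, 211.8]
tool_rot: [3.142, -0.0, 0.297]
force: [-0.0, 0.1, -0.5]
width: 14.7
clock: 11.2
eef_pos: [499.5, 118.4, 211.7]
tool_rot: [-3.142, 0.0, 0.297]
force: [1.5, 0.6, -1.2]
width: 15.0
```

```bash
python3 -m jog '[-0.1,0,0,0,8, -0.2,0,0,0,8, -0.3,0,0,0,8, -0.4,0,0,0,8]'; python3 -m jog '[-0.1,0,0,0,8, -0.2,0,0,0,8, -0.3,0,0,0,8, -0.4,0,0,0,8]'
```

```text
clock: 11.53
eef_pos: [499.2, 118.3, 211.7]
tool_rot: [3.142, -0.0, 0.297]
force: [0.5, -0.5, -2.6]
width: 14.9
clock: 11.87
eef_pos: [499.0, 118.2, 211.8]
tool_rot: [3.142, -0.001, 0.297]
force: [1.3, 0.3, -2.1]
width: 14.9
```

```bash
for i in 1 2 3; do python3 -m jog '[-0.1,0,0,0,8, -0.2,0,0,0,8, -0.3,0,0,0,8, -0.4,0,0,0,8]'; done
```

```text
clock: 12.2
eef_pos: [498.7, 118.2, 211.8]
tool_rot: [3.142, -0.001, 0.297]
force: [2.6, 0.1, -0.7]
width: 15.0
clock: 12.53
eef_pos: [498.4, 118.1, 211.9]
tool_rot: [3.142, -0.002, 0.297]
force: [4.1, 0.5, -2.1]
width: 14.8
clock: 12.87
eef_pos: [498.2, 118.0, 211.9]
tool_rot: [3.141, -0.002, 0.297]
force: [4.7, 1.7, -2.2]
width: 15.1
```

```bash
for i in 1 2 3; do python3 -m jog '[-0.1,0,0,0,8, -0.2,0,0,0,8, -0.3,0,0,0,8, -0.4,0,0,0,8, -0.5,0,0,0,8]'; done
```

```text
clock: 13.28
eef_pos: [498.0, 117.9, 212.0]
tool_rot: [3.141, -0.003, 0.297]
force: [5.4, 1.2, -1.4]
width: 15.0
clock: 13.7
eef_pos: [497.7, 117.9, 212.1]
tool_rot: [3.141, -0.004, 0.297]
force: [6.1, 2.5, -1.8]
width: 15.0
clock: 14.12
eef_pos: [497.5, 117.8, 212.1]
tool_rot: [3.141, -0.004, 0.297]
force: [5.8, 2.6, -1.6]
width: 14.9
```

```bash
for i in 1 2 3; do python3 -m jog '[-0.1,0,0,0,8, -0.2,0,0,0,8, -0.3,0,0,0,8, -0.4,0,0,0,8, -0.5,0,0,0,8]'; done
```

```text
clock: 14.53
eef_pos: [497.3, 117.8, 212.2]
tool_rot: [3.141, -0.005, 0.297]
force: [6.6, 2.7, -1.7]
width: 14.9
clock: 14.95
eef_pos: [497.1, 117.7, 212.3]
tool_rot: [3.141, -0.006, 0.297]
force: [7.2, 3.4, -2.3]
width: 15.3
clock: 15.37
eef_pos: [496.9, 117.6, 212.3]
tool_rot: [3.141, -0.007, 0.297]
force: [7.8, 2.7, -3.0]
width: 14.9
```

```bash
python3 look.py 6
python3 - <<'E'
from h import *
D=np.load("pics/D6.npy");P=cloud("top",D)
for r in range(214,232): print(r,[int(x) for x in P[r,210:230,2]])
im=cv2.imread("pics/scene6.png")[140:200,280:340];cv2.imwrite("pics/s6.png",cv2.resize(im,None,fx=9.5,fy=9.5,interpolation=cv2.INTER_CUBIC))
E
```

```text
15.7667 [496.88488944 117.63197311 212.32386306] [ 3.14125341 -0.0066891   0.29683213] [ 8.37140588  2.41603609 -1.9626176 ] 14.904815737899257
214 [11, 13, 11, 11, 11, 12, 12, 18, 18, 18, 18, 17, 19, 18, 35, 35, 35, 34, 6, 6]
215 [12, 16, 14, 12, 9, 11, 18, 16, 18, 43, 44, 44, 19, 36, 36, 36, 34, 34, 34, 6]
216 [11, 12, 34, 10, 11, 18, 18, 44, 43, 45, 45, 44, 43, 44, 35, 19, 17, 36, 36, 34]
217 [6, 7, 34, 34, 18, 18, 44, 43, 44, 44, 44, 45, 45, 45, 39, 18, 18, 18, 33, 36]
218 [5, 36, 35, 34, 35, 33, 44, 44, 45, 44, 45, 45, 45, 44, 44, 27, 19, 18, 35, 36]
219 [6, 35, 34, 34, 35, 42, 44, 45, 45, 43, 45, 44, 43, 43, 43, 32, 18, 18, 36, 37]
220 [5, 36, 35, 18, 16, 43, 44, 44, 44, 44, 42, 44, 44, 45, 43, 30, 20, 18, 33, 35]
221 [5, 36, 34, 16, 18, 40, 44, 45, 44, 44, 43, 45, 45, 43, 42, 32, 21, 19, 36, 35]
222 [5, 36, 35, 33, 19, 16, 44, 44, 43, 43, 43, 44, 43, 44, 44, 36, 34, 18, 35, 35]
223 [5, 35, 35, 36, 17, 18, 17, 44, 43, 43, 44, 43, 42, 45, 32, 36, 37, 36, 36, 36]
224 [7, 6, 35, 35, 20, 17, 19, 17, 42, 43, 42, 43, 41, 30, 27, 18, 17, 36, 37, 36]
225 [5, 7, 34, 36, 35, 18, 18, 18, 36, 37, 32, 29, 30, 20, 17, 16, 35, 36, 36, 4]
226 [6, 6, 5, 37, 36, 36, 18, 37, 36, 18, 19, 55, 56, 18, 17, 18, 36, 36, 34, 5]
227 [6, 5, 5, 6, 35, 36, 36, 37, 37, 19, 16, 56, 55, 39, 36, 36, 36, 35, 5, 7]
228 [6, 6, 6, 4, 6, 37, 35, 37, 37, 36, 33, 58, 58, 34, 36, 36, 37, 35, 7, 5]
229 [5, 5, 6, 5, 7, 5, 34, 37, 36, 36, 36, 58, 60, 57, 34, 8, 7, 6, 3, 8]
230 [6, 7, 5, 8, 5, 5, 7, 5, 5, 7, 36, 37, 59, 61, 7, 4, 7, 4, 5, 8]
231 [4, 7, 4, 6, 8, 8, 3, 5, 5, 5, 5, 6, 60, 60, 6, 4, 5, 5, 7, 4]
```

View pics/s6.png

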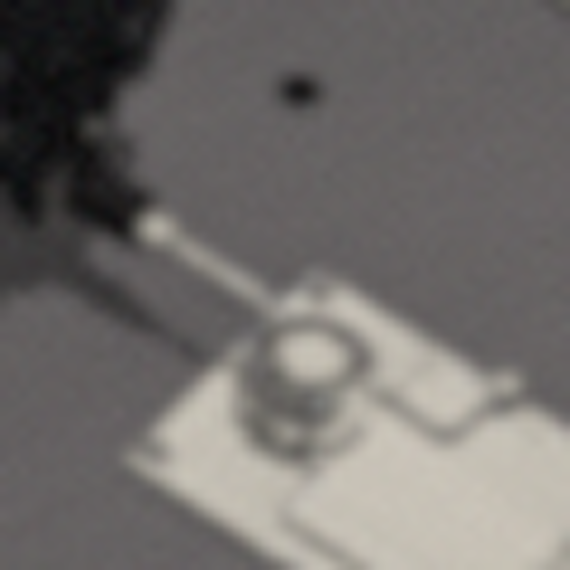

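View pics/l6.png

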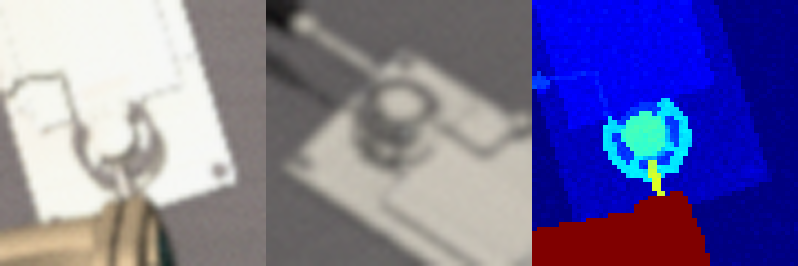

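Run:
```python
from h import *
D=np.load("pics/topD.npy");P=cloud("top",D)
for r in list(range(210,216))+list(range(224,232)): print(r,[int(x) for x in P[r,210:230,2]])
A=cloud("top",np.load("pics/D6.npy"))
for Q in (P,A):
    q=Q[205:242,203:245].reshape(-1,3);w=q[(q[:,2]>33)&(q[:,2]<38.5)];w=w[np.hypot(w[:,0]-611.2,w[:,1]-152.6)>14]
    print(cv2.minEnclosingCircle(w[:,:2].astype(np.float32)), w[:,1].min(),w[:,1].max(), (w[:,:2]-[611.2,152.6])@[.956,.292]@np.eye(1) if 0 else np.sort((w[:,:2]-[611.2,152.6])@[.956,.292])[[0,3,6,-6,-3,-1]])
```

```text
210 [14, 11, 11, 12, 12, 11, 12, 11, 12, 10, 10, 11, 10, 10, 10, 11, 11, 9, 12, 13]
211 [13, 13, 11, 12, 11, 11, 12, 11, 13, 11, 11, 12, 11, 12, 10, 11, 12, 12, 6, 7]
212 [14, 15, 11, 11, 11, 12, 13, 10, 11, 12, 12, 12, 12, 12, 34, 33, 10, 6, 5, 6]
213 [11, 14, 11, 11, 11, 13, 12, 11, 11, 18, 17, 18, 18, 32, 34, 34, 35, 35, 6, 8]
214 [10, 15, 10, 11, 13, 11, 11, 18, 18, 18, 18, 18, 17, 17, 35, 36, 34, 35, 6, 6]
215 [10, 15, 13, 13, 11, 11, 17, 19, 18, 44, 43, 43, 18, 35, 35, 34, 18, 33, 34, 5]
224 [5, 5, 34, 34, 18, 18, 18, 18, 44, 43, 43, 44, 40, 32, 27, 18, 17, 35, 35, 33]
225 [5, 7, 35, 34, 33, 18, 17, 18, 36, 35, 30, 30, 28, 21, 19, 18, 34, 34, 35, 6]
226 [7, 5, 5, 34, 34, 36, 17, 34, 34, 18, 18, 18, 20, 18, 18, 18, 35, 34, 32, 6]
227 [6, 6, 5, 6, 35, 35, 35, 34, 34, 17, 18, 19, 18, 18, 34, 36, 36, 35, 5, 4]
228 [6, 6, 5, 5, 6, 34, 34, 35, 35, 34, 31, 34, 35, 36, 34, 34, 35, 7, 6, 6]
229 [5, 5, 6, 5, 6, 5, 6, 33, 34, 36, 36, 35, 36, 35, 34, 5, 6, 6, 5, 6]
230 [5, 7, 6, 5, 6, 7, 5, 6, 6, 6, 34, 35, 6, 6, 7, 5, 5, 7, 6, 5]
231 [5, 5, 6, 5, 6, 6, 6, 6, 6, 4, 4, 6, 5, 5, 7, 6, 7, 6, 6, 6]
((610.6600341796875, 152.19482421875), 23.427831649780273) 129.3066649143176 175.0595701414914 [-23.39317792 -22.485968   -21.59166391  13.24026558  15.53334936
  16.08986498]
((609.576171875, 152.2600555419922), 23.720977783203125) 129.18397124143303 174.92726671440494 [-23.66008631 -22.72354489 -21.19407991  13.55059013  15.3241558
  16.23095251]
```

```bash
for i in 1 2; do python3 -m jog '[-0.15,0,0,0,8, -0.3,0,0,0,8, -0.45,0,0,0,8, -0.6,0,0,0,8, -0.75,0,0,0,8, -0.9,0,0,0,8]'; done
```

```text
clock: 16.27
eef_pos: [496.5, 117.5, 212.4]
tool_rot: [3.141, -0.008, 0.297]
force: [9.6, 2.7, -3.0]
width: 14.9
clock: 16.77
eef_pos: [496.2, 117.4, 212.5]
tool_rot: [3.141, -0.01, 0.297]
force: [10.5, 3.1, -3.5]
width: 14.7
```

```bash
for i in 1 2; do python3 -m jog '[-0.15,0,0,0,8, -0.3,0,0,0,8, -0.45,0,0,0,8, -0.6,0,0,0,8, -0.75,0,0,0,8, -0.9,0,0,0,8]'; done
```

```text
clock: 17.27
eef_pos: [495.9, 117.3, 212.6]
tool_rot: [3.141, -0.011, 0.297]
force: [11.5, 3.5, -4.3]
width: 15.0
clock: 17.77
eef_pos: [495.5, 117.2, 212.7]
tool_rot: [3.141, -0.013, 0.297]
force: [13.0, 3.9, -5.4]
width: 14.7
```

```bash
python3 -m jog '[-0.1,0,0.3,0,8, -0.2,0,0.6,0,8, -0.3,0,0.9,0,8, -0.4,0,1.2,0,8, -0.5,0,1.5,0,8, -0.6,0,1.5,0,8]';  python3 -m jog '[-0.1,0,0.2,0,8, -0.2,0,0.4,0,8, -0.3,0,0.6,0,8, -0.4,0,0.8,0,8, -0.5,0,1,0,8, -0.6,0,1,0,8]'
```

```text
clock: 18.27
eef_pos: [494.9, 117.0, 211.4]
tool_rot: [3.141, -0.013, 0.297]
force: [12.4, 2.8, -3.3]
width: 14.9
clock: 18.77
eef_pos: [494.6, 117.0, 210.5]
tool_rot: [3.141, -0.014, 0.297]
force: [12.1, 4.0, -1.0]
width: 14.8
```

```bash
for i in 1 2 3; do python3 -m jog '[-0.15,0,0,0,8, -0.3,0,0,0,8, -0.45,0,0,0,8, -0.6,0,0,0,8, -0.75,0,0,0,8, -0.9,0,0,0,8]'; done
```

```text
clock: 19.27
eef_pos: [494.1, 116.6, 210.6]
tool_rot: [3.141, -0.015, 0.297]
force: [13.1, 4.3, -2.3]
width: 15.6
clock: 19.77
eef_pos: [493.7, 116.5, 210.8]
tool_rot: [3.141, -0.016, 0.297]
force: [12.8, 4.3, -2.0]
width: 15.1
clock: 20.27
eef_pos: [493.3, 116.4, 210.8]
tool_rot: [3.141, -0.018, 0.297]
force: [16.0, 4.7, -2.4]
width: 14.8
```

```bash
cat > ring.py <<'E'
from h import *
import sys
z=[get_image("top")[1] for _ in range(4)];P=cloud("top",np.median(z,0))
for r in range(210,236): print(r,[int(x) for x in P[r,210:230,2]])
q=P[205:250,203:245].reshape(-1,3);w=q[(q[:,2]>20.5)&(q[:,2]<38.5)];w=w[np.hypot(w[:,0]-611.2,w[:,1]-152.6)>14]
print("along x",np.sort((w[:,:2]-[611.2,152.6])@[.956,.292])[[0,3,6,-6,-3,-1]])
s=read_state();print(s["clock"],s["eef_pos"],s["force"])
E
python3 ring.py
```

```text
210 [13, 13, 12, 11, 10, 11, 11, 11, 11, 13, 10, 10, 10, 12, 11, 10, 11, 11, 11, 12]
211 [15, 9, 10, 12, 12, 11, 11, 11, 12, 11, 12, 9, 10, 10, 10, 12, 10, 10, 7, 3]
212 [14, 15, 11, 12, 12, 11, 9, 12, 10, 12, 11, 11, 11, 11, 34, 34, 12, 5, 5, 8]
213 [12, 15, 7, 11, 11, 9, 12, 12, 10, 18, 19, 19, 18, 17, 34, 34, 36, 12, 7, 8]
214 [12, 16, 9, 9, 13, 12, 10, 18, 18, 17, 19, 16, 18, 18, 18, 35, 37, 37, 6, 6]
215 [10, 13, 16, 9, 10, 11, 17, 18, 18, 43, 43, 44, 19, 18, 37, 35, 35, 34, 36, 6]
216 [11, 9, 14, 11, 9, 19, 19, 43, 43, 44, 45, 43, 44, 44, 35, 33, 18, 37, 36, 36]
217 [5, 6, 35, 35, 18, 19, 44, 46, 44, 44, 45, 44, 43, 44, 39, 20, 19, 17, 36, 35]
218 [6, 5, 35, 35, 15, 18, 44, 45, 46, 44, 43, 44, 43, 44, 46, 26, 18, 18, 36, 36]
219 [6, 34, 34, 35, 34, 44, 44, 44, 46, 44, 45, 45, 44, 43, 44, 31, 16, 16, 20, 36]
220 [7, 37, 35, 33, 36, 44, 42, 44, 43, 45, 43, 43, 44, 44, 42, 31, 19, 18, 19, 35]
221 [5, 35, 35, 16, 17, 42, 44, 43, 44, 43, 44, 43, 45, 45, 46, 32, 19, 17, 18, 35]
222 [6, 36, 37, 22, 18, 18, 46, 42, 45, 43, 45, 44, 44, 42, 40, 35, 20, 19, 36, 34]
223 [6, 36, 36, 36, 18,
[... 426 characters left out ...]
7, 19, 56, 58, 54, 34, 36, 36, 36, 5, 4]
229 [5, 7, 6, 7, 4, 6, 37, 36, 34, 37, 37, 36, 58, 58, 37, 37, 33, 6, 6, 5]
230 [7, 4, 4, 7, 6, 7, 4, 5, 36, 37, 35, 34, 59, 59, 5, 6, 6, 5, 5, 5]
231 [8, 5, 7, 5, 7, 5, 6, 7, 5, 7, 6, 33, 57, 59, 8, 5, 4, 5, 6, 6]
232 [7, 6, 5, 7, 8, 7, 6, 6, 6, 5, 7, 4, 57, 59, 59, 6, 7, 5, 4, 5]
233 [6, 5, 5, 6, 5, 7, 9, 5, 6, 6, 4, 5, 7, 59, 57, 7, 5, 6, 7, 5]
234 [6, 6, 8, 6, 6, 6, 7, 6, 5, 6, 4, 5, 7, 58, 57, 6, 5, 7, 6, 6]
235 [6, 7, 6, 7, 5, 6, 6, 5, 6, 6, 6, 8, 5, 57, 60, 58, 4, 7, 7, 5]
along x [-25.33698926 -23.54827937 -22.64802987  12.72228175  13.7960737
  16.09922459]
20.4667 [493.33552728 116.37173884 210.82052536] [13.86406098  4.52945501 -2.88930007]
```

```bash
for i in 1 2 3; do python3 -m jog '[-0.15,0,0,0,8, -0.3,0,0,0,8, -0.45,0,0,0,8, -0.6,0,0,0,8, -0.75,0,0,0,8, -0.9,0,0,0,8]'; done
```

```text
clock: 20.97
eef_pos: [492.7, 116.4, 210.9]
tool_rot: [3.141, -0.018, 0.297]
force: [15.7, 5.1, -3.1]
width: 14.6
clock: 21.47
eef_pos: [492.2, 116.4, 211.0]
tool_rot: [3.141, -0.02, 0.297]
force: [16.2, 5.5, -4.2]
width: 14.9
clock: 21.97
eef_pos: [483.2, 113.5, 208.9]
tool_rot: [-3.141, 0.005, 0.297]
force: [-0.0, -1.0, -1.8]
width: 15.0
```

```bash
for i in 1 2 3; do python3 -m jog '[-0.12,0,0,0,8, -0.24,0,0,0,8, -0.36,0,0,0,8, -0.48,0,0,0,8, -0.6,0,0,0,8]'; done
```

```text
clock: 22.38
eef_pos: [484.1, 113.7, 209.1]
tool_rot: [-3.142, 0.001, 0.297]
force: [0.6, 1.2, -1.6]
width: 14.8
clock: 22.8
eef_pos: [483.8, 113.6, 209.2]
tool_rot: [3.142, 0.0, 0.297]
force: [0.2, 1.0, -2.0]
width: 15.1
clock: 23.22
eef_pos: [483.2, 113.4, 209.2]
tool_rot: [3.142, -0.0, 0.297]
force: [-0.0, 0.3, -1.4]
width: 14.9
```

```bash
python3 look.py 7
python3 - <<'E'
from h import *
P=cloud("top",np.load("pics/D7.npy"))
for r in range(210,240): print(r,[int(x) for x in P[r,208:232,2]])
E
```

```text
23.6167 [483.24541262 113.43269274 209.24602287] [ 3.14158969e+00 -1.19868747e-04  2.96600071e-01] [ 0.61746912 -0.40502795 -0.72039387] 15.118560603264857
210 [10, 12, 16, 12, 11, 12, 11, 11, 11, 11, 15, 11, 11, 11, 11, 11, 12, 11, 12, 13, 11, 10, 11, 9]
211 [13, 12, 16, 11, 11, 10, 11, 13, 11, 11, 13, 11, 10, 10, 9, 11, 12, 10, 12, 9, 6, 6, 7, 5]
212 [12, 13, 14, 14, 10, 11, 12, 11, 10, 12, 10, 12, 10, 11, 11, 11, 11, 12, 11, 6, 4, 5, 8, 6]
213 [12, 12, 10, 15, 11, 11, 11, 10, 12, 10, 11, 19, 18, 17, 18, 17, 19, 10, 12, 12, 8, 6, 7, 6]
214 [12, 10, 11, 15, 11, 12, 12, 11, 13, 19, 19, 17, 18, 18, 19, 18, 18, 19, 18, 12, 6, 7, 6, 6]
215 [11, 11, 12, 15, 14, 11, 11, 12, 18, 18, 17, 44, 46, 42, 18, 18, 18, 17, 17, 20, 5, 6, 5, 6]
216 [11, 11, 10, 11, 13, 11, 10, 16, 16, 47, 44, 45, 44, 43, 44, 42, 19, 18, 18, 16, 18, 5, 7, 6]
217 [13, 8, 7, 7, 16, 12, 19, 19, 43, 43, 45, 45, 45, 45, 43, 45, 40, 19, 18, 17, 18, 16, 5, 8]
218 [4, 7, 6, 6, 16, 14, 19, 18, 44, 45, 44, 42, 45, 44, 46, 44, 43, 28, 17, 17, 18, 19, 6, 6]
219 [6, 6, 6, 6, 7, 15, 18, 42, 43, 44, 44, 43, 44, 44, 45, 42, 43, 31, 1
[... 1079 characters left out ...]
, 15, 5, 7, 5, 5, 6, 8, 12, 13]
232 [5, 5, 5, 4, 5, 7, 6, 4, 18, 17, 15, 6, 6, 5, 14, 48, 49, 6, 5, 7, 7, 5, 9, 11]
233 [6, 4, 7, 5, 6, 6, 7, 5, 6, 16, 18, 14, 6, 14, 14, 51, 53, 38, 5, 6, 6, 6, 11, 10]
234 [5, 6, 5, 6, 5, 6, 7, 6, 4, 16, 14, 15, 13, 15, 14, 53, 53, 28, 7, 8, 11, 9, 11, 8]
235 [4, 6, 7, 5, 6, 7, 7, 7, 6, 7, 5, 13, 13, 13, 14, 54, 57, 55, 11, 11, 10, 10, 9, 6]
236 [6, 6, 5, 6, 7, 5, 6, 6, 5, 5, 7, 6, 11, 10, 14, 11, 55, 55, 10, 9, 8, 7, 1, 0]
237 [5, 5, 6, 5, 6, 4, 6, 7, 6, 7, 6, 7, 6, 6, 6, 7, 55, 54, 5, 0, 0, 0, 0, 2]
238 [7, 6, 5, 7, 6, 5, 6, 5, 4, 6, 6, 7, 4, 6, 5, 5, 55, 55, 55, 0, 0, 0, 0, 0]
239 [9, 7, 5, 7, 7, 6, 7, 6, 6, 5, 5, 7, 5, 0, 0, 0, 0, 56, 54, 0, 0, 0, 0, 0]
```

View pics/l7.png

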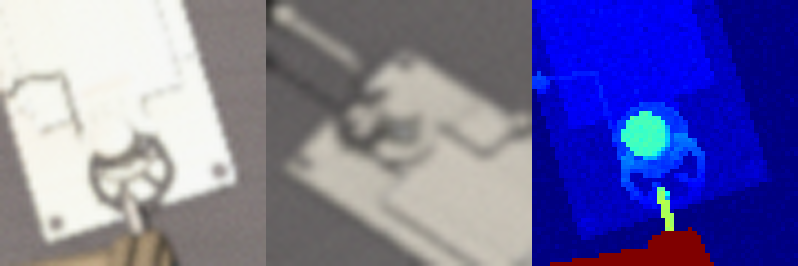

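```bash
python3 -m jog '[0,0,-0.7,0,8, 0,0,-1.5,0,8, 0,0,-3,0,8, 0,0,-5,0,8, 0,0,-8,0,8, 0,0,-12,0,8, 0,0,-18,0,8, 0,0,-26,0,8, 0,0,-36,0,8, 0,0,-48,0,8, 0,0,-58,0,8, 0,0,-64,0,8, 0,0,-64,0,8, 0,0,-64,0,8]'; python3 look.py 8;  python3 - <<'E'
from h import *
P=cloud("top",np.load("pics/D8.npy"))
for r in range(218,240): print(r,[int(x) for x in P[r,210:234,2]])
E
```

```text
clock: 24.78
eef_pos: [483.3, 113.5, 273.7]
tool_rot: [3.142, -0.001, 0.297]
force: [-0.2, -0.2, -1.8]
width: 14.9
25.1833 [483.12616161 113.38566141 272.85990572] [3.14156256e+00 7.23964996e-04 2.96608852e-01] [ 0.36949025  0.80224433 -1.20210171] 15.285515934222209
218 [5, 5, 13, 11, 19, 17, 44, 44, 45, 43, 44, 44, 45, 44, 44, 28, 18, 18, 18, 17, 5, 6, 7, 6]
219 [6, 9, 3, 13, 17, 44, 43, 44, 44, 44, 43, 44, 44, 42, 43, 32, 18, 20, 19, 17, 6, 6, 7, 7]
220 [5, 6, 6, 18, 18, 43, 45, 43, 45, 44, 42, 46, 45, 43, 43, 33, 19, 24, 24, 24, 7, 6, 6, 6]
221 [6, 4, 6, 17, 17, 41, 42, 45, 45, 43, 44, 42, 42, 45, 43, 32, 19, 26, 24, 25, 25, 5, 6, 3]
222 [5, 5, 6, 15, 17, 17, 43, 44, 44, 46, 43, 44, 44, 44, 42, 31, 17, 22, 23, 21, 23, 22, 7, 5]
223 [6, 6, 5, 6, 18, 18, 21, 43, 42, 44, 44, 42, 44, 44, 32, 23, 18, 23, 22, 18, 22, 23, 21, 6]
224 [6, 6, 5, 6, 18, 17, 26, 25, 44, 45, 42, 45, 40, 31, 25, 16, 22, 20, 18, 18, 5, 20, 20, 7]
225 [5, 7, 5, 6, 18, 26, 24, 24, 17, 20, 31, 31, 29, 20, 19, 17, 20, 17, 18, 6, 7, 18, 18, 18]
226 [6, 6, 4, 6, 6, 24, 23, 22, 24, 22, 21, 18, 16, 19, 18, 16, 18, 18, 
[... 479 characters left out ...]
 7, 7, 6, 6, 5, 18, 18, 15, 119, 119, 86, 15, 15, 5, 5, 7, 6, 5, 5, 11, 11, 11, 5]
233 [6, 4, 6, 5, 6, 6, 6, 16, 15, 117, 118, 117, 14, 5, 5, 7, 6, 5, 6, 7, 8, 10, 6, 5]
234 [5, 6, 6, 7, 6, 6, 6, 17, 16, 117, 119, 119, 13, 6, 4, 7, 6, 8, 11, 11, 11, 10, 5, 5]
235 [6, 6, 7, 6, 6, 6, 6, 6, 6, 14, 119, 119, 12, 13, 6, 9, 9, 10, 11, 10, 10, 6, 6, 1]
236 [6, 7, 4, 7, 6, 5, 6, 6, 6, 7, 118, 118, 12, 10, 9, 11, 9, 9, 8, 4, 0, 0, 0, 0]
237 [5, 6, 5, 6, 6, 6, 5, 7, 6, 7, 118, 118, 118, 4, 9, 9, 5, 0, 1, 0, 1, 0, 0, 0]
238 [6, 6, 6, 7, 6, 7, 8, 7, 5, 6, 6, 455, 458, 461, 458, 451, 1, 0, 0, 1, 0, 0, 0, 0]
239 [6, 6, 6, 7, 7, 6, 456, 459, 462, 464, 463, 464, 465, 466, 464, 454, 444, 0, 2, 3, 0, 0, 0, 1]
```

View pics/l8.png

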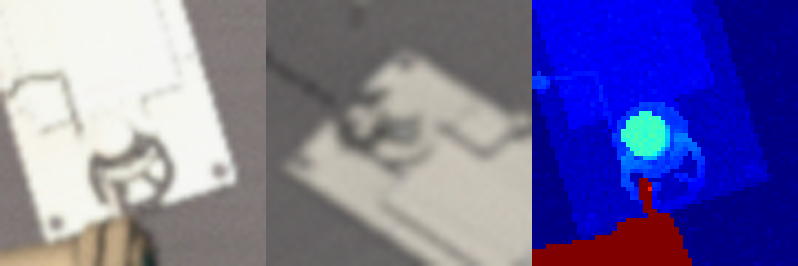

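```bash
python3 -m jog '[-0.4,12,0,0.2,8, -1.3,40,0,0.2,8, -2.4,74,0,0.2,8, -3.5,108,0,0.2,8, -4.6,142,0,0.2,8, -5.7,176,0,0.2,8, -6.8,210,0,0.2,8, -7.9,243,0,0.2,8, -8.9,272,0,0.2,8, -9.5,291,0,0.2,8, -9.8,300,0,0.2,8, -9.8,300,0,0.2,8, -9.8,300,0,0.2,8, -9.8,300,0,0.2,8, -9.8,300,0,0.2,8, -9.8,300,0,0.2,8]'
python3 - <<'E'
from h import *
z=[get_image("top") for _ in range(4)];im=z[0][0];P=cloud("top",np.median([a[1] for a in z],0))
sc=get_image("scene")[0];cv2.imwrite("pics/top9.png",im);cv2.imwrite("pics/scene9.png",sc)
for r in range(188,206): print(r,[int(x) for x in P[r,340:360,2]])
a=im[175:285,310:420];b=sc[140:250,170:280]
cv2.imwrite("pics/z9.png",cv2.resize(np.hstack([a,b]),None,fx=3.5,fy=3.5,interpolation=cv2.INTER_CUBIC))
s=read_state();y=s["tool_rot"][2];R=np.array([np.cos(y),np.sin(y),0]);print(s["clock"],s["eef_pos"],y)
for z,x in((117,100),(119,102),(87,100),(117,42)):
    p=s["eef_pos"]+R*x;p[2]=z;print(z,x,p.round(1),proj("top",p).round(1),proj("scene",p).round(1))
E
```

```text
clock: 26.52
eef_pos: [561.6, -174.6, 273.2]
tool_rot: [-3.141, 0.0, 0.296]
force: [0.7, -0.4, -1.9]
width: 14.8
188 [0, 1, 0, 1, 0, 0, -1, 0, 0, 0, 0, 0, 0, -1, 0, 0, 0, 1, 0, 0]
189 [0, 0, 0, 0, 0, 0, 1, 0, 2, 0, 0, -1, 0, -1, 1, -1, 0, 1, 0, -1]
190 [0, -1, 0, 0, 0, 3, 0, 0, 0, 2, 0, -2, -1, 0, 0, 1, 0, 0, 0, 0]
191 [0, -1, -2, 0, 1, -1, 0, 0, 0, 1, 0, 0, 0, 0, 0, 0, 0, -1, -1, 0]
192 [0, 0, 1, 0, 0, -1, 0, 56, 113, 113, 0, 0, 0, 0, 0, 0, -1, -1, 0, 1]
193 [0, 0, 1, 0, 0, -1, 0, 107, 116, 118, -1, 1, 0, 0, 0, 1, 0, -1, 1, 0]
194 [2, 1, 0, 0, -1, 1, 93, 100, 115, 120, 118, 2, 0, -1, -1, 0, 0, 0, 1, -1]
195 [0, -1, -1, 0, 0, 0, 0, 0, 2, 118, 118, 0, -1, -1, -1, 0, 0, 0, -1, 0]
196 [0, 0, 1, 1, 0, 0, 0, 0, 0, 118, 119, 60, 0, 0, 0, 0, 0, -2, 0, 0]
197 [2, 1, 0, 1, 1, 0, 0, 0, 0, 61, 119, 121, 0, 1, 0, 0, 2, 0, 0, 0]
198 [0, -2, 1, 0, -1, 1, 0, 1, -1, 0, 119, 118, 0, 1, 0, 0, 0, 0, 0, 0]
199 [1, 1, -1, 1, 0, 0, 1, -1, 0, 0, 119, 120, 59, 1, 1, 0, 0, 0, 1, 0]
200 [-1, 1, 1, 0, 0, 0, 0, 1, -1, 0, 59, 119, 119, 2, 0, 1, -2, 0, 0, 0]
201 [0, 0, 1, 2, -1, 0, -1, -3, 0, 1, 0, 119, 118, 1, 0, 0, 0, 0, 0, 0]
202 [0, -1, 0, 0, 0, 0, 0, 1, 0, 0, 0, 118, 117, 119, 0, 0, 1, -1, 0, 1]
203 [-1, 0, -1, -1, 1, 0, -2, 2, -1, 0, 0, 59, 119, 118, 0, 1, 0, 0, 1, 0]
204 [0, 1, 0, 1, 0, 0, 2, -1, 0, 0, 0, 0, 119, 119, 0, 0, 0, 1, -1, 2]
205 [0, 0, 0, 0, 0, 0, 0, 1, 1, -1, 0, 0, 119, 119, 118, 1, 0, 0, 0, 0]
26.7667 [ 561.56323352 -175.97949194  273.2936807 ] 0.2936349250215786
117 100 [ 657.3 -147.   117. ] [349.  192.2] [241.8 216.5]
119 102 [ 659.2 -146.5  119. ] [348.8 191.2] [242.3 216.5]
87 100 [ 657.3 -147.    87. ] [347.3 194.6] [242.5 221.8]
117 42 [ 601.8 -163.8  117. ] [357.6 216.8] [227.7 206.4]
```

View pics/z9.png

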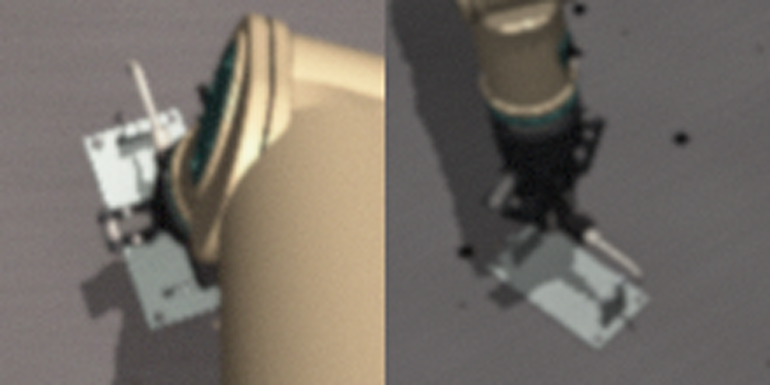

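```bash
python3 -m jog '[0.5,0.3,6,0.1,8, 0.5,0.3,16,0.1,8, 0.5,0.3,28,0.1,8, 0.5,0.3,40,0.1,8, 0.5,0.3,50,0.1,8, 0.5,0.3,56,0.1,8, 0.5,0.3,56,0.1,8, 0.5,0.3,56,0.1,8]'; for i in 1 2; do python3 -m jog '[0,0,2,0,8, 0,0,4,0,8, 0,0,5,0,8, 0,0,5,0,8]';done
```

```text
clock: 27.43
eef_pos: [562.0, -176.5, 216.7]
tool_rot: [-3.141, 0.001, 0.291]
force: [-0.4, 0.4, -0.6]
width: 15.0
clock: 27.77
eef_pos: [562.2, -176.5, 212.3]
tool_rot: [3.141, -0.0, 0.291]
force: [0.2, 0.1, -2.1]
width: 14.9
clock: 28.1
eef_pos: [562.1, -176.5, 207.0]
tool_rot: [3.142, 0.0, 0.291]
force: [0.1, -0.6, -1.9]
width: 15.1
```

```bash
python3 -m jog '[0,0,1,0,8, 0,0,2,0,8, 0,0,2,0,8, 0,0,2,0,8]';python3 -m jog '[0,0,0.7,0,8, 0,0,1.3,0,8, 0,0,1.3,0,8, 0,0,1.3,0,8]'
python3 - <<'E'
from h import *
sc=get_image("scene")[0];im=get_image("top")[0]
a=im[175:285,310:420];b=sc[140:250,170:280]
cv2.imwrite("pics/z10.png",cv2.resize(np.hstack([a,b]),None,fx=3.5,fy=3.5,interpolation=cv2.INTER_CUBIC))
E
```

```text
clock: 28.43
eef_pos: [562.1, -176.5, 205.2]
tool_rot: [3.141, -0.0, 0.291]
force: [-0.3, -0.6, -2.8]
width: 15.1
clock: 28.77
eef_pos: [562.1, -176.5, 203.9]
tool_rot: [3.141, -0.0, 0.291]
force: [-0.3, -0.8, -1.7]
width: 15.2
```

View pics/z10.png

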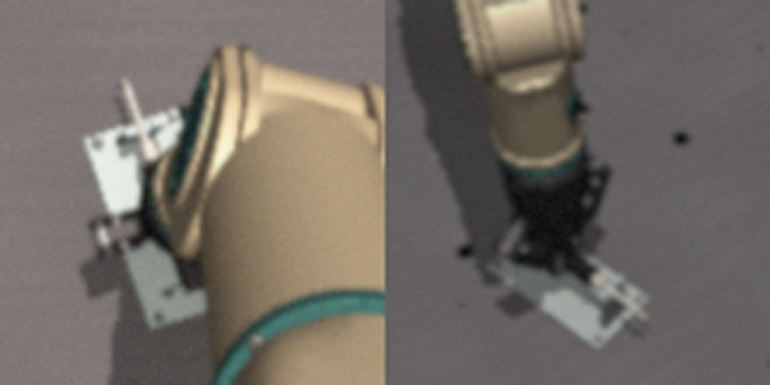

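```bash
for i in 1 2 3; do python3 -m jog '[0,0,0.4,0,8, 0,0,0.7,0,8, 0,0,0.7,0,8]'; done
```

```text
clock: 29.12
eef_pos: [562.1, -176.5, 203.6]
tool_rot: [3.141, -0.0, 0.291]
force: [-0.1, 0.5, 3.2]
width: 14.8
clock: 29.37
eef_pos: [562.1, -176.5, 203.5]
tool_rot: [3.141, -0.0, 0.291]
force: [-1.9, 0.3, 8.7]
width: 15.2
clock: 29.62
eef_pos: [562.1, -176.5, 203.5]
tool_rot: [3.141, -0.0, 0.291]
force: [-2.8, 1.4, 14.3]
width: 15.2
```

```bash
python3 -m jog '[0,0,-0.7,0,8, 0,0,-1.4,0,8, 0,0,-1.4,0,8, 0,0,-1.4,0,18, 0,0,-1.4,0,22, 0,0,-1.4,0,30, 0,0,-1.4,0,45, 0,0,-1.4,0,60, 0,0,-1.4,0,75, 0,0,-1.4,0,80, 0,0,-1.4,0,80]'
python3 - <<'E'
from h import *
sc=get_image("scene")[0];im=get_image("top")[0]
a=im[175:285,310:420];b=sc[140:250,170:280]
cv2.imwrite("pics/z11.png",cv2.resize(np.hstack([a,b]),None,fx=3.5,fy=3.5,interpolation=cv2.INTER_CUBIC))
print(read_state()["width"])
E
```

```text
clock: 30.53
eef_pos: [562.1, -176.5, 203.2]
tool_rot: [-3.142, -0.0, 0.291]
force: [-0.2, -0.8, -0.3]
width: 80.1
80.11864160900008
```

View pics/z11.png

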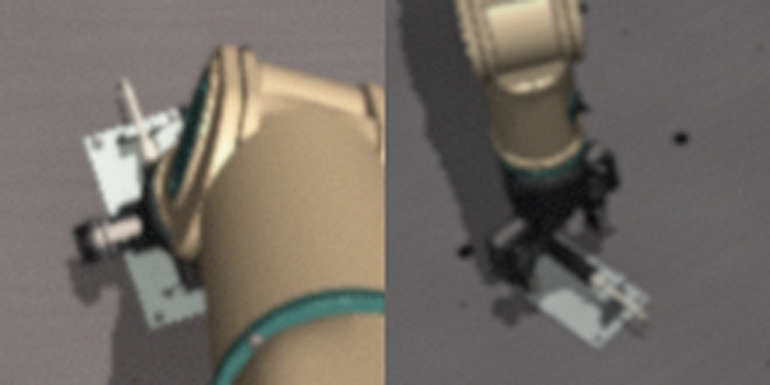

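Jaws are open, the pick lies in the notches, and the hook hangs at the front. I'll lift clear and move away to leave the view free.

```bash
python3 -m jog '[0,0,-8,0,80, 0,0,-22,0,80, 0,0,-42,0,80, 0,0,-70,0,80, 0,0,-105,0,80, 0,0,-140,0,80, -15,15,-170,0,80, -45,45,-190,0,80, -70,72,-190,0,80, -95,99,-190,0,80, -115,126,-190,0,80, -130,150,-190,0,80, -140,165,-190,0,80, -140,165,-190,0,80, -140,165,-190,0,80]'
python3 - <<'E'
from h import *
for n in("top","scene"):
    z=[get_image(n) for _ in range(4)];cv2.imwrite(f"pics/{n}0f.png",z[0][0]);np.save(f"pics/{n}f.npy",np.median([a[1] for a in z],0))
im=cv2.imread("pics/top0f.png");sc=cv2.imread("pics/scene0f.png")
f=lambda a:cv2.resize(a,(390,290),interpolation=cv2.INTER_CUBIC)
cv2.imwrite("pics/zf.png",np.vstack([np.hstack([f(im[165:255,160:281]),f(im[185:275,300:421])]),np.hstack([f(sc[160:220,280:361]),f(sc[190:250,190:271])])]))
P=cloud("top",np.load("pics/topf.npy"));Q=cloud("top",np.load("pics/topD.npy"))
im0=cv2.imread("pics/top0.png")
q=P[185:275,325:395].reshape(-1,3)
w=q[(q[:,2]>52)&(q[:,2]<62)];print("handle",len(w),cv2.minAreaRect(w[:,:2].astype(np.float32)),np.median(w[:,2]))
w=q[(q[:,2]>44)&(q[:,2]<62)];R=np.array([.957,.29]);print("extent",np.sort(w[:,:2]@R)[[0,2,-3,-1]]-np.array([562,-177.5])@R, )
d0=np.load("pics/top0.npy");q=cloud("top",d0)[185:275,325:395].reshape(-1,3);w=q[(q[:,2]>44)&(q[:,2]<62)];print("extent before",np.sort(w[:,:2]@R)[[0,2,-3,-1]]-np.array([562,-177.5])@R)
for n in("tin",(430,240,490,300)),("d1",(275,130,315,170)),("d2",(110,250,150,292)),("lug",(110,182,152,206)),("flap",(185,165,245,212)):
    c=n[1];print(n[0],"max img diff",np.percentile(cv2.absdiff(im,im0)[c[1]:c[3],c[0]:c[2]],99.5))
print(read_state())
E
```

```text
clock: 31.88
eef_pos: [474.5, -375.7, 393.6]
tool_rot: [3.141, -0.0, 0.289]
force: [0.0, 0.2, -0.0]
width: 80.0
handle 312 ((576.93994140625, -175.66383361816406), (125.32100677490234, 29.81682014465332), 19.594619750976562) 56.70076237833155
extent [-48.14898061 -47.38119516  99.10266058 101.49367229]
extent before [-48.84134625 -48.12336158  99.49427103 101.67674166]
tin max img diff 106.0
d1 max img diff 7.0
d2 max img diff 7.805000000000291
lug max img diff 8.0
flap max img diff 7.0
{'clock': 32.2833, 'qpos': array([ 0.5949604 ,  0.57494085,  0.03940865,  1.66197679, -0.02754802,
        0.90526984, -0.63290543]), 'qd': array([0.00536459, 0.00122017, 0.0030224 , 0.00033086, 0.00044362,
       0.00065866, 0.00187448]), 'tau': array([-4.92194784e-02, -5.23512161e+01,  1.10244993e+00, -1.81445664e+01,
        3.95024559e-03,  4.17002128e-03, -1.03004826e-03]), 'eef_pos': array([ 475.8455799 , -373.9412841 ,  393.28627413]), 'tool_rot': array([-3.14140153e+00, -1.58787686e-04,  2.92838667e-01]), 'force': array([0.26616418, 0.02745972, 0.72818445]), 'torque': array([ 0.03851877, -0.04548671, -0.04042768]), 'width': 80.07157516366415}
```

View pics/zf.png

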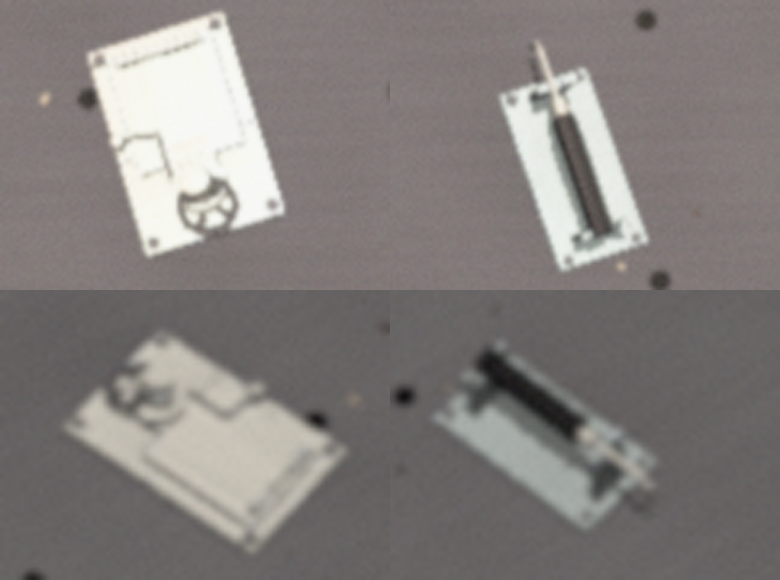

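Run:
```python
from h import *
a=cv2.imread("pics/scene0.png");b=cv2.imread("pics/scene0f.png")
cv2.imwrite("pics/tin.png",cv2.resize(np.hstack([x[200:255,120:185] for x in(a,b)]),None,fx=5,fy=5))
```

```text
(no output)
```

View pics/tin.png

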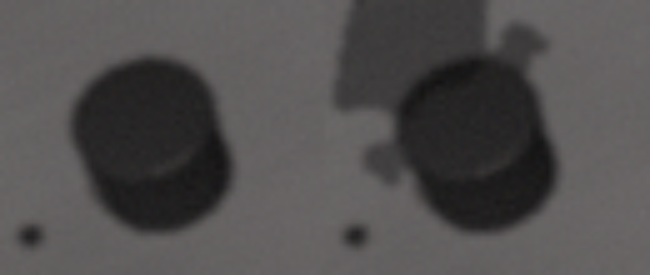

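The tin is where it was; only the arm's shadow is new in this view. I'm handing the job in.

```bash
python3 -c "
from cell import *
print(finish_job())"
```

```text
the job is handed in; nothing more can be done
None
```

The ring is out of the groove and the pick is back in its rest. I handed the job in at about 32 s of the 67 s allowed.

**What I did:** I took the pick from its rest, lowered the hook through the ring's window without touching anything, and pulled at about 1 to 2 mm/s. The ring gave slowly. I then lifted the hook straight out and laid the pick back in the notches.

**Pull force:** The highest reading was about 17.5 N, against the 25 N limit. Force is only read at the end of each move, so a brief higher value between readings can't be ruled out.

**Last checks:**
- **Ring:** it lies tilted beside the pin, with its ends on the washer.
- **Pick:** it is within about 1 mm of where it started, at the same height, hook down.
- **Flap, D-rings and lug:** the top view shows no change from the start.
- **Tin:** the arm partly hid it in the top view, so that check differed. In the scene view it stands where it was, with only the arm's shadow added.

**Not perfectly steady:** when the ring sprang over the groove, the arm's own give made the pick jump back about 9 mm. The pull was slow and steady up to that point.

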